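# Gang-file the sample holders

## Task

Set all the T-shaped sample holders upright on the white filing board, foot to foot in one row, and push the row up hard against the stop. Then take the file and give their top edges two strokes, all together: forward strokes only, tip first towards the stop, the middle of the file going from the outer black mark to the inner one, and lifted clear on the return so that no holder is pulled away from the stop. Lay the file back on its rubber mat and only then move the holders, standing on their feet, into the grey tray; leave everything else on the bench where it is.

Things in the scene. Friction and masses are not known exactly. Their poses are not given: they have to be found in the camera images.
- holder_a: Aluminium sample holder shaped like an upside-down T: foot 70 (its x) x 60 (its y) x 8 mm, and on it an upright web 10 mm thick (across y), 70 mm long (along x), whose top edge, to be filed, is 40 mm above the underside. 190 g. Take it by the web from above. Origin: centre of the underside. All holders are alike; two or three are there (None if absent). They start on the bench to the left, yawed.
- holder_b: Aluminium sample holder shaped like an upside-down T: foot 70 (its x) x 60 (its y) x 8 mm, and on it an upright web 10 mm thick (across y), 70 mm long (along x), whose top edge, to be filed, is 40 mm above the underside. 190 g. Take it by the web from above. Origin: centre of the underside. All holders are alike; two or three are there (None if absent). They start on the bench to the left, yawed.
- holder_c: Aluminium sample holder shaped like an upside-down T: foot 70 (its x) x 60 (its y) x 8 mm, and on it an upright web 10 mm thick (across y), 70 mm long (along x), whose top edge, to be filed, is 40 mm above the underside. 190 g. Take it by the web from above. Origin: centre of the underside. All holders are alike; two or three are there (None if absent). They start on the bench to the left, yawed.
- nest: Fixed white plastic filing board, 130 (x) x 270 (y) x 12 mm, smooth: holders slide easily (friction about 0.2), so a file dragged back over them (friction 0.7) pulls them off the stop. Dark stop bar, 100 x 25 mm, 24 mm high above the board, across its -y end; the other end and the sides are open. Origin: centre of the underside; the row runs along y, forward is -y.
- start_mark (a point): Middle of the outer black line across the board, 95 mm from the stop's face: a stroke begins with the file's middle over it or farther from the stop.
- finish_mark (a point): Middle of the inner black line across the board, 35 mm from the stop's face: a stroke ends with the file's middle over it or nearer the stop. 10 mm short of a mark is still good.
- stop_face (a point): Foot of the stop's face, at mid-width, on the board's top surface (12 mm above the bench); axes as the nest's, +y points away from the stop along the row. A row pushed home has holder centres at 30, 90 (and 150) mm along +y, on the middle line of the board (within 30 mm in x), feet square to the stop.
- file: Flat file, blade 220 mm long, 40 mm wide, 6 mm thick, flat underside, with a wooden grip on top of its middle: 64 mm long along the file, 22 mm wide, 30 mm high above the blade (top at 36 mm). 400 g, balanced about its middle. Origin: centre of the underside; x points to the tip. It starts on its mat, tip to the robot's right; take the grip from above across its 22 mm width.
- file_tip (a point): Middle of the file's tip (the narrowed end), on the underside, 110 mm from its origin along +x.
- mat: Fixed black rubber mat, 90 (x) x 250 (y) x 3 mm, nearest the robot. Origin: centre of the underside. The file's place: its middle within 45 mm of the mat's middle, lying flat.
- tray: Fixed grey open tray, to the right, 260 (x) x 124 (y) x 22 mm, walls 4 mm, floor 4 mm thick. Origin: centre of the underside. Room for three holders in a row along its x, feet 70 mm side along x, at about -80, 0 and +80 mm.
- pellet_jar: Bystander: clear jar, 72 mm across, 100 mm high, origin under its centre.
- solvent: Bystander: white bottle, 60 mm across, 150 mm high, origin under its centre.
- wrench: Bystander: wrench lying flat, origin at its middle.
- bench_brush: Bystander: bench brush lying flat, origin at its middle.
- beaker: Bystander: glass beaker, 72 mm across, 90 mm high, origin under its centre.
- gauge_case: Bystander: black gauge case, 75 x 120 x 25 mm, origin under its centre.
- driver: Bystander: screwdriver lying flat, origin at its middle.
Mind the look-alikes: they are no part of the job. What is shaped like the holder_b but turquoise is not meant. What is shaped like the holder_a but turquoise is not meant.

How it is judged:
By the outcome, as a careful person would: the job done as asked, in the order asked, and still so for the second after the job is handed in, with the robot touching nothing.
Of holder_a, holder_b, holder_c only 2 to 3 are there at a start; the rules pass over those that are not, and their reading is None.
At some moment in a run one of file may be knocked a few centimetres aside while the robot is not near it.
Once in a run the grip may slacken for a moment while it holds something.
It also fails if it takes over 210 s, if anything falls off the work surface, if the arm or the gripper's body presses on something with over 40 N, if the wrist force passes 120 N, or if a joint passes its speed limit or range.

## Robot

A 7-joint arm with a two-finger parallel gripper is mounted at the origin on the work surface. World frame = base frame: x ahead of the robot, y to its left, z up, the work surface at z = 0. Lengths are in m, angles in rad, forces in N, time in s.
With the tool pointing down it reaches from about 0.4 to 0.875 m from the base axis. Payload 19.3 kg.
Tool frame: the origin (TCP) lies at the very end of the fingers, on their centre line; the grasp point (between the pads) lies 19 mm behind it; z points along the fingers, y is the direction in which the jaws open and shut (so a half turn about z gives the same grasp; the last joint's range is limited). The gripper opens to 85 mm and grips with 20 to 120 N. Pads are 22 mm wide; open, the fingers measure 114 mm over their backs; the gripper's body (76 mm by 85 mm) begins 54 mm behind the grasp point. The pads swing forward as they close: fully open they stand 13 mm farther back than shut.
Start: joints at [-1.41, 0.521, -0.036, 1.599, 0.021, 1.021, -0.113], TCP at [0.143, 0.608, 0.198] pointing down, gripper open.
Joint ranges: [-2.91, 2.91], [-0.3, 2.13], [-1.5, 1.42], [0.17, 2.43], [-1.26, 4.41], [0.16, 1.93], [-2.52, 2.52]. Speed limits (rad/s): [1.89, 1.89, 2.39, 2.39, 3.01, 3.01, 3.01].

## Interface

Orientations are given as [roll, pitch, yaw] about the fixed x, y, z axes, in that order (R = Rz(yaw) Ry(pitch) Rx(roll)).
In Python, from workcell import bot, grab_frame, calibration, workorder gives the robot as it stands.
- The arm moves only by the tool move_arm, never from a script. Its arguments are lists of equal length, an entry for each row: "jaw": the closure in counts, from 0 (fully open) to 255 (shut); "dp": the shift along the tool's x, y, z in units of 800 mm (1.0 is 800 mm), a list of three; "rotation": the turn, a rotation vector about the tool's x, y, z in units of pi rad (1.0 is pi rad), a list of three. In form: {"jaw": [jaw, ...], "dp": [[dx, dy, dz], ...], "rotation": [[rx, ry, rz], ...]}. A call has 1 to 10 rows; each row shifts and turns the commanded pose from where the row before left it, along the tool's axes as they then stand; what a row does not reach is not made up. A row lasts 1/8 s, in which the tool goes at most 62.5 mm and 10.7 degrees, less where a joint would pass 70% of its speed; a pose out of reach is approached as far as the arm can. A call with a number of a shift or a turn outside -1 to 1 is refused whole. A call with a gripper value outside its range is refused whole. The fingers move at their own pace and stop on an object; "squeeze" is the grip in N (left out, the last holds). Time passes only in rows, so rows that do not move let the fingers close. It gives the time, the measured TCP pose, the force and the opening at its end, in the units of the state.
- bot.observe(): the state, without advancing time (a new reading comes with each control period).
- grab_frame(name): name is "scene" or "top" or "wrist"; returns the picture (480x640x3 uint8, blue, green, red); there is no depth.
- calibration(name): a dict with "camera_matrix" (3x3 intrinsics, pixels), "T" (4x4, takes a point from camera to world coordinates). Camera axes: x right, y down, z forward; pixel columns grow to the right and rows downward; lengths in m; the calibration is good to about 2 mm. A picture is of the moment at which its call begins: read the wrist's pose just before it. calibration takes no time and is no camera call; for the wrist camera it gives the pose at the moment of the call.
- workorder.job_done(): hands the job in, once; it reports no verdict.
The state is a dict: "clock": time; "qpos": joint angles; "qd": joint speeds; "joint_efforts": joint torques, N m; "position": TCP position; "tool_rot": TCP orientation; "force": force on the tool from outside, world axes, zero at the start; "moment": the same for the moment, N m; "grip_width": finger opening in m.
Only numpy, scipy, OpenCV 4.12 (cv2) and the standard library are available. Lean on these libraries where they do the work, as an engineer would, in place of code of your own. Each camera call takes 0.05 s, during which the arm holds its last target. There are 200 camera calls.

## Working session

There is one attempt and no reset: what is moved stays moved. The work goes in short steps, Python scripts to look and compute and a tool call to move; the robot and the scene stay as the last step left them, time stands still between calls to the robot, and variables do not carry over. Pictures are saved under pics/ and viewed, about 12 in all and at most 16, crops included, and the job is handed in when it is done.

Besides the shell and the picture viewer there is one more tool, called after "Call:" by a JSON object that holds its "api" and its "payload". move_arm: Moves the arm, as the interface text tells. Shifts and turns lie within -1 to 1; 1 stands for 800 mm of shift or pi rad of turn. Its arguments: {"type":"object","properties":{"jaw":{"type":"array","items":{"type":"number"}},"dp":{"type":"array","items":{"type":"array","items":{"type":"number","minimum":-1,"maximum":1}}},"rotation":{"type":"array","items":{"type":"array","items":{"type":"number","minimum":-1,"maximum":1}}},"squeeze":{"type":"number"}},"required":["jaw","dp","rotation"]}

```bash
mkdir -p pics; ls; python3 - <<'E'
from workcell import bot, grab_frame, calibration
import cv2,numpy as np
np.set_printoptions(precision=4,suppress=True)
for n in("top","scene"):
    cv2.imwrite(f"pics/{n}0.png",grab_frame(n)); c=calibration(n); print(n,c)
print(bot.observe())
E
```

```text
pics
top {'camera_matrix': array([[441.2527,   0.    , 320.8676],
       [  0.    , 441.2527, 243.9853],
       [  0.    ,   0.    ,   1.    ]]), 'T': array([[ 0.01  , -0.9973,  0.0725,  0.4617],
       [-0.9999, -0.0097,  0.0041,  0.008 ],
       [-0.0034, -0.0726, -0.9974,  1.1638],
       [ 0.    ,  0.    ,  0.    ,  1.    ]])}
scene {'camera_matrix': array([[523.4339,   0.    , 315.7768],
       [  0.    , 523.4339, 247.5099],
       [  0.    ,   0.    ,   1.    ]]), 'T': array([[-0.703 ,  0.6179, -0.3521,  1.0588],
       [ 0.7112,  0.6095, -0.3502,  0.5195],
       [-0.0018, -0.4967, -0.8679,  1.2718],
       [ 0.    ,  0.    ,  0.    ,  1.    ]])}
{'clock': 0.1, 'qpos': array([-1.4102,  0.522 , -0.0363,  1.5999,  0.0212,  1.0211, -0.1128]), 'qd': array([-0.0012, -0.0007, -0.0005, -0.0006, -0.0007,  0.0001,  0.0005]), 'joint_efforts': array([  0.0026, -92.8491,   1.9833, -37.0531,   0.018 ,   0.0055,
        -0.0001]), 'position': array([0.143 , 0.6081, 0.1971]), 'tool_rot': array([-3.1406,  0.0001,  2.9107]), 'force': array([-0.3142,  0.1263,  0.9538]), 'moment': array([-0.0211,  0.0604,  0.0484]), 'grip_width': 0.08533609735555704}
```

View pics/top0.png

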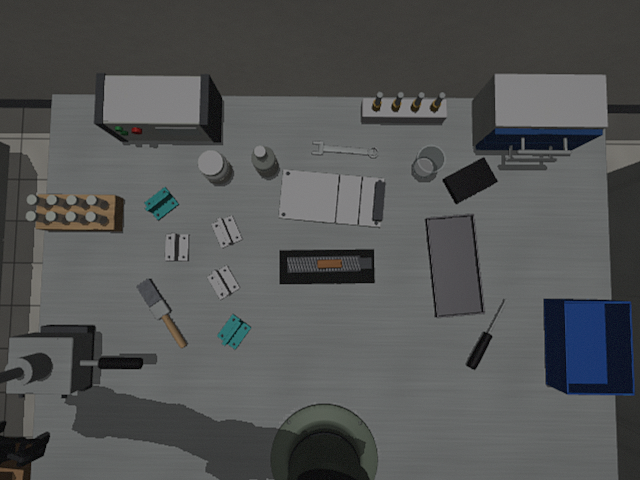

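View pics/scene0.png

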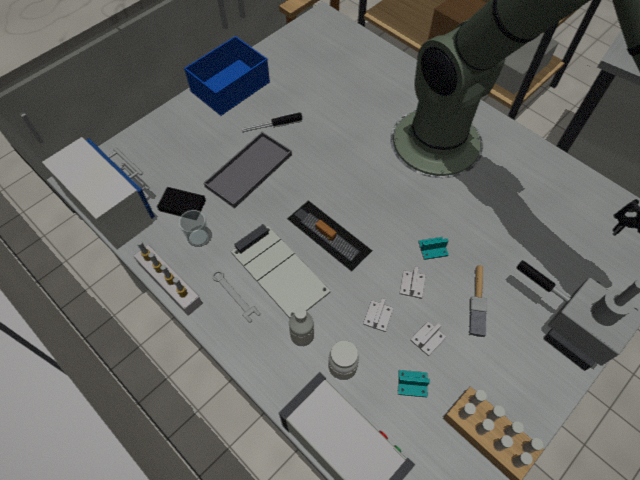

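```bash
cat > h.py <<'E'
import cv2,numpy as np
from scipy.spatial.transform import Rotation as R
from workcell import bot, grab_frame, calibration, workorder
np.set_printoptions(precision=4,suppress=True)
def ray(name,px,z,c=None):
    c=c or calibration(name); K,T=c["camera_matrix"],c["T"]
    px=np.atleast_2d(px).astype(float)
    d=np.c_[(px-K[:2,2])/K[0,0],np.ones(len(px))]@T[:3,:3].T
    return T[:3,3]+d*((z-T[2,3])/d[:,2])[:,None]
def proj(name,P,c=None):
    c=c or calibration(name); K,T=c["camera_matrix"],c["T"]
    q=(np.atleast_2d(P)-T[:3,3])@T[:3,:3]
    return q[:,:2]/q[:,2:]*K[0,0]+K[:2,2]
def blobs(mask,amin=60):
    n,_,s,ce=cv2.connectedComponentsWithStats(mask.astype(np.uint8)*255)
    _,l=cv2.connectedComponents(mask.astype(np.uint8)*255)
    return [(s[i],ce[i],np.argwhere(l==i)[:,::-1]) for i in range(1,n) if s[i][4]>=amin]
def rel(target_p,target_rpy=None,o=None):
    """shift in tool axes/0.8 and turn/pi from present pose"""
    o=o or bot.observe(); Rt=R.from_euler('xyz',o['tool_rot'])
    dp=Rt.inv().apply(np.array(target_p)-o['position'])/0.8
    rv=(Rt.inv()*R.from_euler('xyz',target_rpy)).as_rotvec()/np.pi if target_rpy is not None else None
    return dp,rv
E
python3 - <<'E'
from h import *
im=cv2.imread("pics/top0.png")
big=cv2.resize(im[185:355,130:265],None,fx=4.4,fy=3.5,interpolation=cv2.INTER_CUBIC)
cv2.imwrite("pics/c1.png",cv2.resize(im[160:330,265:500],(800,579),interpolation=cv2.INTER_CUBIC))
cv2.imwrite("pics/c2.png",cv2.resize(im[190:310,150:260],(550,600),interpolation=cv2.INTER_CUBIC))
hsv=cv2.cvtColor(im,cv2.COLOR_BGR2HSV)
m=(hsv[...,1]<25)&(hsv[...,2]>175)
for s,c,p in blobs(m):
    if 100<c[0]<480 and 140<c[1]<360:
        r=cv2.minAreaRect(p.astype(np.float32)); print(s,c,r,ray("top",cv2.boxPoints(r),.012)[:,:2].tolist())
for n,(x0,y0,x1,y1),t in(("mat",(270,240,385,295),60),("tray",(415,205,495,325),110)):
    mm=np.zeros(m.shape,bool); mm[y0:y1,x0:x1]=im[y0:y1,x0:x1].max(2)<t
    for s,c,p in blobs(mm,200):
        r=cv2.minAreaRect(p.astype(np.float32)); print(n,s,r,ray("top",cv2.boxPoints(r),.003 if n=="mat" else .022)[:,:2].tolist())
E
```

```text
mat [ 280  249   95   35 2183] ((326.8368225097656, 266.3243103027344), (33.653968811035156, 94.02682495117188), 89.3839340209961) [[0.5291910220611095, 0.12132560846832376], [0.5342872772150631, -0.12639022877230696], [0.44596861266656035, -0.1274549231797501], [0.4408509501265661, 0.11889352197490564]]
tray [ 415  205   80  120 9349] ((454.5, 264.5), (119.0, 79.0), 90.0) [[0.6491617021135098, -0.23184329648810112], [0.6511070759625267, -0.4376965313982516], [0.34394021887743753, -0.43203684809344933], [0.341846428140799, -0.23016410952944408]]
```

View pics/c2.png

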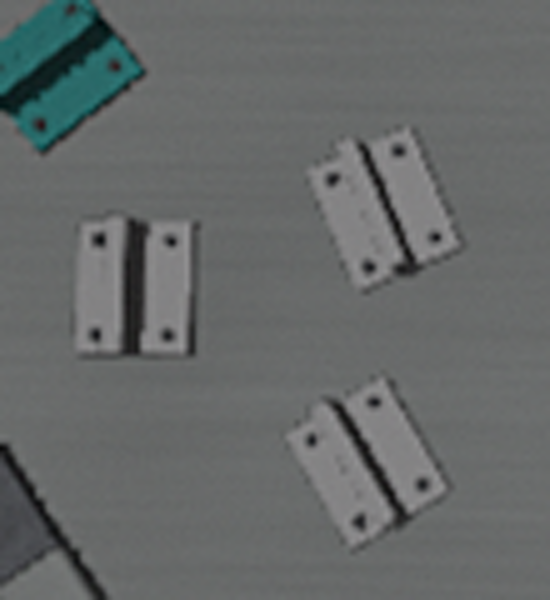

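View pics/c1.png

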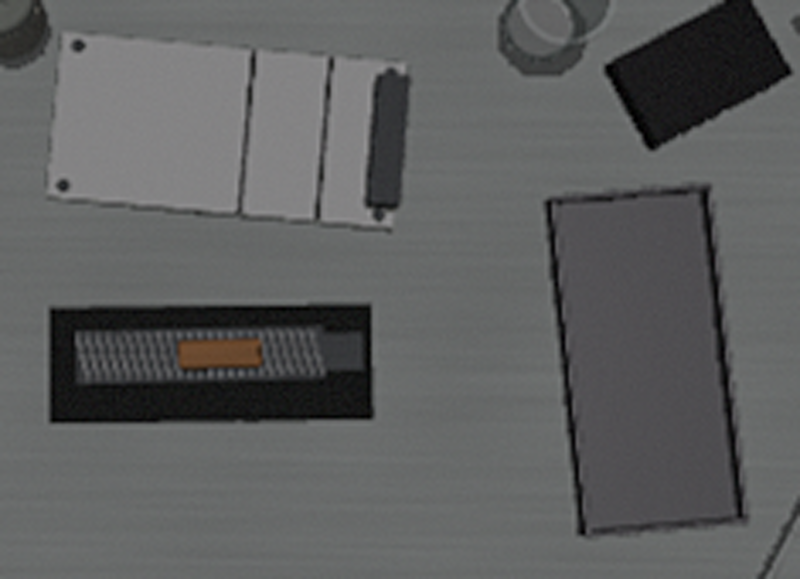

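```bash
python3 - <<'E'
from h import *
w2=lambda a,z:ray("top",(np.array(a)+.5)/5-.5+[150,190],z)[:,:2]
w1=lambda a,z:ray("top",(np.array(a)+.5)/3.405-.5+[265,160],z)[:,:2]
for n,h in(("left",[(99,239),(170,240),(95,334),(167,334)]),("top",[(333,179),(399,150),(369,267),(435,236)]),("low",[(311,440),(374,402),(359,522),(422,485)])):
    p=w2(h,.008); c=p.mean(0); ax=(p[0]+p[1]-p[2]-p[3]); print(n,c,"xaxis deg",np.degrees(np.arctan2(ax[1],ax[0])),np.linalg.norm(p[0]-p[1]),np.linalg.norm(p[0]-p[2]))
b=w1([(63,33),(407,63),(391,230),(47,199)],.012); c=b.mean(0); y=b[0]+b[3]-b[1]-b[2]; print("nest",c,"yaxis deg",np.degrees(np.arctan2(y[1],y[0])),np.linalg.norm(y)/2,np.linalg.norm(b[0]-b[3]))
print("lines",w1([(254,52),(239,213),(331,58),(318,220)],.012).tolist(),"stop",w1([(376,72),(366,207)],.036))
u=y/np.linalg.norm(y); print("stopface",c+u*(-.135+.025),"start",c+u*(-.015),"finish",c+u*(-.075))
g=w1([(179,340),(262,338),(261,367),(179,369)],.039); x=g[1]+g[2]-g[0]-g[3];print("file",g.mean(0),np.degrees(np.arctan2(x[1],x[0])),np.linalg.norm(x)/2)
t=w1([(546,200),(709,186),(745,520),(583,534)],.022); x=t[0]+t[1]-t[2]-t[3];print("tray",t.mean(0),np.degrees(np.arctan2(x[1],x[0])),np.linalg.norm(x)/2,np.linalg.norm(t[0]-t[1]))
m=w1([(50,307),(372,304),(372,418),(50,421)],.003);print("mat",m.mean(0))
E
```

```text
left [0.5343 0.393 ] xaxis deg -0.1810801669205334 0.037434303584316486 0.050050111118154814
top [0.5772 0.262 ] xaxis deg 23.726607303608684 0.037859940752565054 0.050553467712062726
low [0.4437 0.2677] xaxis deg 31.55808799670834 0.03819879855774612 0.04983426396021251
nest [ 0.6671 -0.0134] yaxis deg 85.41936693994806 0.2674275237536353 0.1306268392413746
lines [[0.7292699107315788, -0.03401013961925045], [0.6032195187224394, -0.023321800455078156], [0.7250927642416775, -0.0938627296215843], [0.5983731260606804, -0.08425781674523353]] stop [[ 0.7091 -0.126 ]
 [ 0.6058 -0.1185]]
stopface [ 0.6583 -0.1231] start [ 0.6659 -0.0284] finish [ 0.6611 -0.0882]
file [ 0.494  -0.0094] -88.04440701846397 0.06174080237273301
tray [ 0.4938 -0.3323] 5.564921045762372 0.25410038767139675 0.12520850642764295
mat [ 0.4881 -0.0028]
```

```bash
cat > go.py <<'E'
import sys
from h import *
# usage: go.py x y z yawdeg  -> shift in tool axes (now) and turn
a=list(map(float,sys.argv[1:5])); d,r=rel(a[:3],[np.pi,0,np.radians(a[3])]); o=bot.observe()
print("dp",d,"norm",np.linalg.norm(d),"rot",r,"| t",round(o['clock'],2),"pos",o['position'],"rpy",np.degrees(o['tool_rot']).round(2),"q",o['qpos'],"w",round(o['grip_width'],4),"F",o['force'])
E
python3 go.py .577 .262 .19 203.7
```

```text
dp [-0.6272 -0.297   0.0092] norm 0.6940036742183321 rot [-0.0003 -0.0001 -0.2052] | t 0.1 pos [0.143  0.6081 0.1971] rpy [-179.95    0.    166.77] q [-1.4102  0.522  -0.0363  1.5999  0.0212  1.0211 -0.1128] w 0.0853 F [-0.3142  0.1263  0.9538]
```

Call:
{"api": "move_arm", "payload": {"jaw": [0, 0, 0, 80, 80, 80, 80, 80, 80, 80], "dp": [[-0.063, -0.03, 0.001], [-0.063, -0.03, 0.001], [-0.063, -0.03, 0.001], [-0.063, -0.03, 0.001], [-0.063, -0.03, 0.001], [-0.063, -0.03, 0.001], [-0.063, -0.03, 0.001], [-0.063, -0.03, 0.001], [-0.063, -0.03, 0.001], [-0.063, -0.03, 0.001]], "rotation": [[0, 0, 0], [0, 0, 0], [0, 0, 0], [0, 0, 0], [0, 0, 0], [0, 0, 0], [0, 0, 0], [0, 0, 0], [0, 0, 0], [0, 0, 0]]}}

```text
clock: 1.35
position: [0.5799, 0.2582, 0.1894]
tool_rot: [-3.141, -0.0, 2.911]
force: [0.5, 1.1, 0.1]
grip_width: 0.0588
```

Call:
{"api": "move_arm", "payload": {"jaw": [130, 130, 130, 130, 130], "dp": [[0, 0, 0], [0, 0, 0], [0, 0, 0], [0, 0, 0], [0, 0, 0]], "rotation": [[0, 0, -0.0513], [0, 0, -0.0513], [0, 0, -0.0513], [0, 0, -0.0513], [0, 0, 0]]}}

```text
clock: 1.98
position: [0.5786, 0.2592, 0.1893]
tool_rot: [3.141, -0.001, -2.729]
force: [0.6, -0.4, -0.5]
grip_width: 0.0417
```

```bash
python3 go.py .577 .262 .19 203.7; python3 - <<'E'
from h import *
c=calibration("wrist"); im=grab_frame("wrist"); np.save("pics/w1.npy",np.r_[c["T"],np.c_[c["camera_matrix"],[0,0,0]]]); print(c)
cv2.imwrite("pics/w1.png",im)
E
```

```text
dp [ 0.0005  0.004  -0.0009] norm 0.004113254271563474 rot [ 0.0001 -0.0002 -0.0003] | t 1.98 pos [0.5786 0.2592 0.1893] rpy [ 179.99   -0.03 -156.35] q [-0.451   0.5454 -0.0952  1.5797  0.0575  1.0198  1.4209] w 0.0417 F [ 0.6087 -0.4441 -0.4555]
{'camera_matrix': array([[342.9309,   0.    , 318.7978],
       [  0.    , 342.9309, 244.0262],
       [  0.    ,   0.    ,   1.    ]]), 'T': array([[-0.3999,  0.8834,  0.2443,  0.5159],
       [ 0.9166,  0.3855,  0.1063,  0.2328],
       [-0.0003,  0.2665, -0.9638,  0.3652],
       [ 0.    ,  0.    ,  0.    ,  1.    ]])}
```

View pics/w1.png

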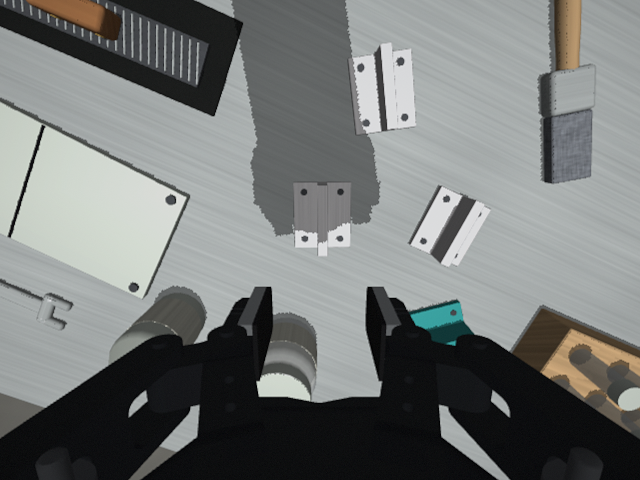

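```bash
python3 - <<'E'
from h import *
a=np.load("pics/w1.npy"); c={"T":a[:4],"camera_matrix":a[4:,:3]}
for n,h in(("top",[(304,192),(340,191.5),(305,239),(340,238.5)]),("low",[(361,67.5),(402,60),(366,123),(406,117)]),("left",[(444,198),(421,240),])):
    p=ray("wrist",h,.008,c)[:,:2]; print(n,p.mean(0),p.tolist())
    if len(p)==4:
        x=p[2]+p[3]-p[0]-p[1]; print(np.degrees(np.arctan2(x[1],x[0])),np.linalg.norm(x)/2)
    else: 
        x=p[0]-p[1]; print(np.degrees(np.arctan2(x[1],x[0])))
E
python3 go.py .577 .262 .016 203.7
```

```text
top [0.5765 0.2631] [[0.5612436942626866, 0.23571858799079018], [0.5458386568281125, 0.2697304714635008], [0.607219617944582, 0.256321421620055], [0.5916437760244192, 0.2906210003476878]]
24.327286796108066 0.050362334547961296
low [0.4426 0.2689] [[0.43162982991746496, 0.23947705018016024], [0.4104100875612507, 0.27208635858382535], [0.47450540254922885, 0.26533189751541547], [0.4538102645822052, 0.29886152059245896]]
31.38406324878619 0.05053074030151443
left [0.5334 0.3716] [[0.5086318124721014, 0.37185126161564475], [0.5582624175597639, 0.371281373425939]]
179.34212462135932
dp [0.0005 0.004  0.2167] norm 0.21674546376643034 rot [ 0.     -0.0001 -0.0012] | t 2.02 pos [0.5787 0.2592 0.1894] rpy [ 179.99   -0.02 -156.51] q [-0.4516  0.5453 -0.0943  1.5797  0.0571  1.0197  1.4184] w 0.0421 F [ 0.1811 -0.0311  0.2404]
```

Call:
{"api": "move_arm", "payload": {"jaw": [130, 130, 130, 130, 130, 255, 255, 255, 255, 255], "dp": [[0, 0.004, 0.055], [0, 0, 0.055], [0, 0, 0.055], [0, 0, 0.033], [0, 0, 0.02], [0, 0, 0], [0, 0, 0], [0, 0, 0], [0, 0, 0], [0, 0, 0]], "rotation": [[0, 0, 0], [0, 0, 0], [0, 0, 0], [0, 0, 0], [0, 0, 0], [0, 0, 0], [0, 0, 0], [0, 0, 0], [0, 0, 0], [0, 0, 0]], "squeeze": 70}}

```text
clock: 3.28
position: [0.5776, 0.2624, 0.0155]
tool_rot: [3.142, 0.0, -2.728]
force: [0.0, 0.2, 0.7]
grip_width: 0.0002
```

```bash
python3 go.py .6607 -.0902 .13 175.4
```

```text
dp [ 0.082  -0.4454 -0.1432] norm 0.4749539462942625 rot [0.     0.0001 0.1572] | t 3.27 pos [0.5776 0.2624 0.0155] rpy [ 180.      0.02 -156.3 ] q [-0.4638  0.762  -0.0847  1.6926  0.0919  0.6904  1.3884] w 0.0002 F [0.0011 0.1587 0.6514]
```

```bash
python3 - <<'E'
from h import *
cv2.imwrite("pics/w2.png",grab_frame("wrist"))
E
```

```text
(no output)
```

View pics/w2.png

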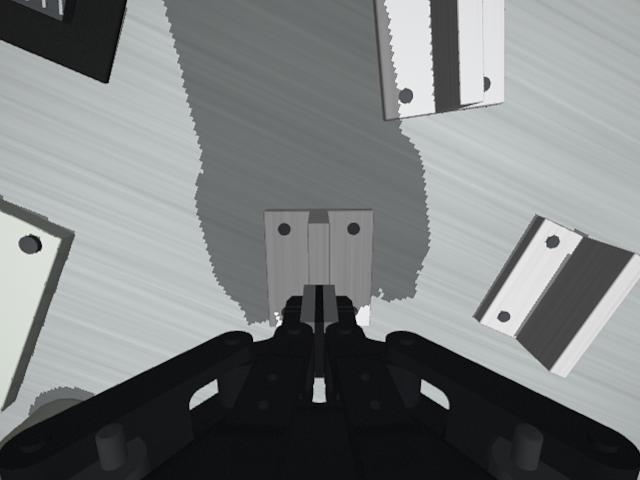

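Call:
{"api": "move_arm", "payload": {"jaw": [255, 255, 255, 255], "dp": [[0, 0, -0.03], [0, 0, -0.055], [0, 0, -0.055], [0, 0, 0]], "rotation": [[0, 0, 0], [0, 0, 0], [0, 0, 0], [0, 0, 0]]}}

```text
clock: 3.82
position: [0.5791, 0.2632, 0.1306]
tool_rot: [3.141, 0.005, -2.728]
force: [-0.2, 0.0, -0.4]
grip_width: 0.0001
```

```bash
python3 go.py .6607 -.0902 .13 175.4; python3 - <<'E'
from h import *
cv2.imwrite("pics/w3.png",grab_frame("wrist"))
cv2.imwrite("pics/s3.png",grab_frame("scene"))
E
```

```text
dp [ 0.0841 -0.4455  0.0002] norm 0.45335310120673183 rot [0.0005 0.0017 0.1572] | t 3.83 pos [0.5791 0.2632 0.1306] rpy [ 179.98    0.31 -156.31] q [-0.4569  0.6089 -0.0945  1.6331  0.0694  0.8974  1.4067] w 0.0001 F [-0.1651  0.0384 -0.4141]
```

View pics/w3.png

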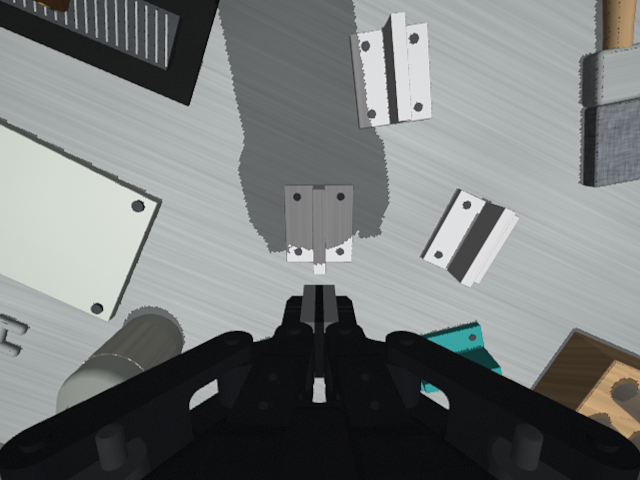

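```bash
python3 - <<'E'
from h import *
o=bot.observe();c=calibration("wrist");Rt=R.from_euler('xyz',o['tool_rot'])
for q in([0,0,0],[0,0,-.019],[0,0,-.04],[.011,0,0],[-.011,0,0],[0,0,.1145],):
    print(q,proj("wrist",o['position']+Rt.apply(q),c))
print("cam in tool",Rt.inv().apply(c["T"][:3,3]-o['position']))
print(proj("wrist",[.5767,.2628,.008],c),proj("wrist",[.5767,.2628,.04],c))
E
```

```text
[0, 0, 0] [[317.3171 278.3442]]
[0, 0, -0.019] [[317.1341 292.3218]]
[0, 0, -0.04] [[316.8796 311.763 ]]
[0.011, 0, 0] [[317.2675 259.2157]]
[-0.011, 0, 0] [[317.3651 296.8835]]
[0, 0, 0.1145] [[317.9438 230.4694]]
cam in tool [ 0.0682  0.001  -0.1759]
[[318.7275 228.6747]] [[318.6958 237.7315]]
```

```bash
python3 - <<'E'
from h import *
im=cv2.imread("pics/s3.png"); o=bot.observe()
p=proj("scene",o['position'])[0]; q=proj("scene",o['position']+[0,0,.025])[0]; print(p,q)
x,y=int(p[0])-60,int(p[1])-60
for a,col in((p,(0,0,255)),(q,(0,255,0))): cv2.circle(im,tuple(int(round(v)) for v in a),0,col,-1)
cv2.imwrite("pics/s3c.png",cv2.resize(im[y:y+120,x:x+120],(600,600),interpolation=cv2.INTER_NEAREST))
E
```

```text
[381.5985 295.2295] [382.7395 290.7924]
```

View pics/s3c.png

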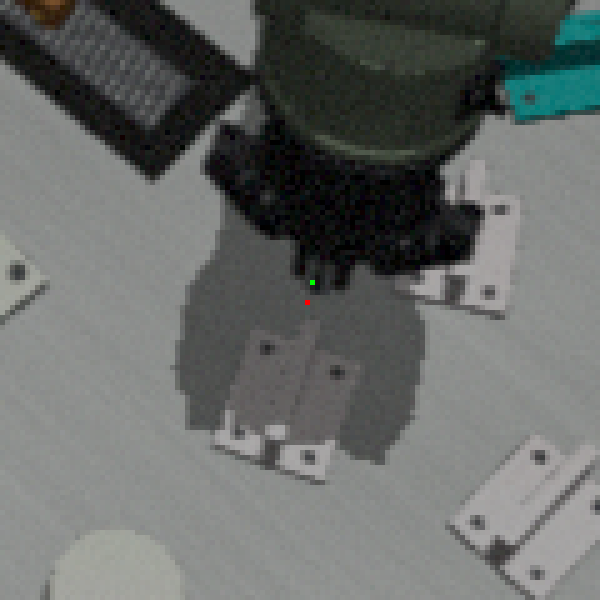

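Call:
{"api": "move_arm", "payload": {"jaw": [130, 130, 130, 130, 130, 255, 255, 255, 255, 255], "dp": [[0, 0, 0], [0, 0, 0.02], [0.003, 0, 0.055], [0, 0, 0.055], [0, 0, 0.037], [0, 0, 0], [0, 0, 0], [0, 0, 0], [0, 0, 0], [0, 0, 0]], "rotation": [[0, 0, 0], [0, 0, 0], [0, 0, 0], [0, 0, 0], [0, 0, 0], [0, 0, 0], [0, 0, 0], [0, 0, 0], [0, 0, 0], [0, 0, 0]]}}

```text
clock: 5.18
position: [0.5754, 0.2615, -0.0059]
tool_rot: [-3.142, 0.001, -2.728]
force: [0.6, 0.5, -2.4]
grip_width: 0.0081
```

Call:
{"api": "move_arm", "payload": {"jaw": [255, 255, 255, 255, 255], "dp": [[0, 0, -0.02], [0, 0, -0.05], [0, 0, -0.05], [0, 0, -0.05], [0, 0, 0]], "rotation": [[0, 0, 0], [0, 0, 0], [0, 0, 0], [0, 0, 0], [0, 0, 0]]}}

```text
clock: 5.8
position: [0.5769, 0.2622, 0.1339]
tool_rot: [3.141, 0.006, -2.728]
force: [0.6, 0.0, -2.3]
grip_width: 0.0079
```

```bash
python3 go.py .6607 -.0872 .10 175.4
```

```text
dp [ 0.0799 -0.4421  0.0417] norm 0.45114338467524984 rot [0.0006 0.0018 0.1572] | t 5.8 pos [0.5769 0.2622 0.1339] rpy [ 179.98    0.34 -156.3 ] q [-0.4562  0.6013 -0.0958  1.6379  0.0696  0.8998  1.4061] w 0.0079 F [ 0.5913  0.031  -2.2647]
```

Call:
{"api": "move_arm", "payload": {"jaw": [255, 255, 255, 255, 255, 255, 255, 255, 255, 255], "dp": [[0.01, -0.055, 0], [0.01, -0.055, 0], [0.01, -0.055, 0], [0.01, -0.055, 0], [0.01, -0.055, 0], [0.01, -0.055, 0], [0.01, -0.055, 0], [0.01, -0.055, 0.02], [0, 0, 0.02], [0, 0, 0]], "rotation": [[0, 0, 0], [0, 0, 0], [0, 0, 0], [0, 0, 0], [0, 0, 0], [0, 0, 0.0524], [0, 0, 0.0524], [0, 0, 0.0524], [0, 0, 0], [0, 0, 0]]}}

```text
clock: 7.05
position: [0.6353, -0.088, 0.0964]
tool_rot: [3.141, -0.002, 3.063]
force: [0.3, -0.2, -2.2]
grip_width: 0.0079
```

```bash
python3 go.py .6607 -.0872 .008 175.4;  python3 - <<'E'
from h import *
o=bot.observe(); c=calibration("wrist"); cv2.imwrite("pics/w4.png",grab_frame("wrist"))
np.save("pics/w4.npy",np.r_[c["T"],np.c_[c["camera_matrix"],[0,0,0]]])
E
```

```text
dp [-0.0318  0.0035  0.1104] norm 0.11492996100686159 rot [ 0.0002 -0.0008  0.0005] | t 7.05 pos [ 0.6353 -0.088   0.0964] rpy [179.97  -0.14 175.48] q [ 0.0173  0.6633  0.0433  1.639  -0.0364  0.8426  1.5676] w 0.0079 F [ 0.2997 -0.2333 -2.1594]
```

View pics/w4.png

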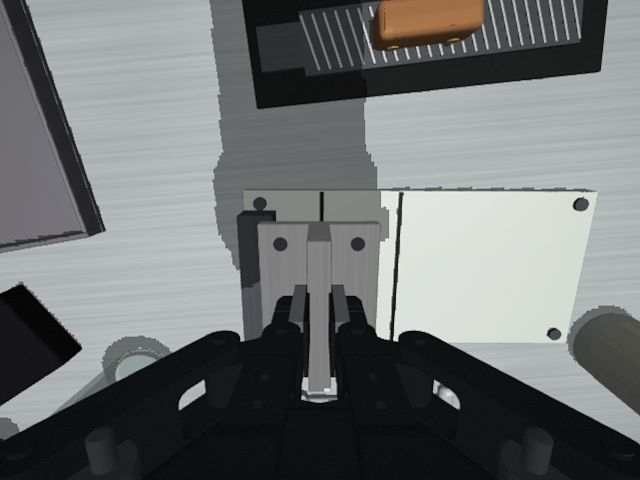

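```bash
python3 - <<'E'
from h import *
a=np.load("pics/w4.npy"); c={"T":a[:4],"camera_matrix":a[4:,:3]}
p=ray("wrist",[(244,191),(597,192),(567,342),(322,193),(402,193),(391,335)],.012,c)[:,:2]; print(p)
d=p[1]-p[0]; print(np.linalg.norm(d),np.degrees(np.arctan2(d[1],d[0]))); d=p[2]-p[1]; print(np.linalg.norm(d),np.degrees(np.arctan2(d[1],d[0])))
e=(p[0]+p[2])/2; print("centre",e)
d=p[5]-p[4];print(np.degrees(np.arctan2(d[1],d[0])))
E
```

```text
[[ 0.5928 -0.1409]
 [ 0.6149  0.1251]
 [ 0.7423  0.1166]
 [ 0.599  -0.0823]
 [ 0.6039 -0.0219]
 [ 0.7235 -0.0332]]
0.266894307244058 85.24431463381849
0.1276591802363664 -3.794740176288846
centre [ 0.6675 -0.0121]
-5.366961261312666
```

Call:
{"api": "move_arm", "payload": {"jaw": [255, 255, 255, 255, 255, 255], "dp": [[-0.032, 0.0035, 0.02], [0, 0, 0.04], [0, 0, 0.03], [0, 0, 0.015], [0, 0, 0.005], [0, 0, 0]], "rotation": [[0, 0, 0], [0, 0, 0], [0, 0, 0], [0, 0, 0], [0, 0, 0], [0, 0, 0]]}}

```text
clock: 7.85
position: [0.6625, -0.0878, 0.0104]
tool_rot: [3.142, 0.001, 3.062]
force: [1.2, -0.3, -1.4]
grip_width: 0.0078
```

```bash
python3 go.py .6607 -.0932 .007 175.4
```

```text
dp [ 0.0017 -0.0069  0.0042] norm 0.008275307773845181 rot [0.     0.0003 0.0002] | t 7.85 pos [ 0.6625 -0.0878  0.0104] rpy [180.     0.05 175.43] q [ 0.0203  0.8127  0.0361  1.5997 -0.0394  0.7289  1.5657] w 0.0078 F [ 1.1616 -0.3399 -1.3754]
```

Call:
{"api": "move_arm", "payload": {"jaw": [255, 255, 255, 255, 255, 255], "dp": [[0, 0, 0.004], [0, -0.0025, 0], [0, -0.0025, 0], [0, -0.0025, 0], [0, 0, 0], [0, 0, 0]], "rotation": [[0, 0, 0], [0, 0, 0], [0, 0, 0], [0, 0, 0], [0, 0, 0], [0, 0, 0]]}}

```text
clock: 8.6
position: [0.6617, -0.0935, 0.0065]
tool_rot: [3.141, 0.0, 3.062]
force: [1.3, 3.3, -2.0]
grip_width: 0.0078
```

Call:
{"api": "move_arm", "payload": {"jaw": [255, 255, 185, 185, 185, 185, 185, 185], "dp": [[0, -0.001, 0], [0, 0, 0.001], [0, 0, 0], [0, 0, 0], [0, 0, -0.03], [0, 0, -0.05], [0, 0, -0.05], [0, 0, -0.03]], "rotation": [[0, 0, 0], [0, 0, 0], [0, 0, 0], [0, 0, 0], [0, 0, 0], [0, 0, 0], [0, 0, 0], [0, 0, 0]]}}

```text
clock: 9.6
position: [0.662, -0.0955, 0.1359]
tool_rot: [-3.141, 0.002, 3.061]
force: [0.6, -0.9, 0.3]
grip_width: 0.0237
```

```bash
python3 go.py .4432 .2683 .14 211.5
```

```text
dp [ 0.3092  0.4312 -0.006 ] norm 0.530643420735769 rot [-0.0004  0.0006 -0.2007] | t 9.6 pos [ 0.662  -0.0955  0.1359] rpy [-179.97    0.12  175.38] q [ 0.0227  0.6551  0.05    1.5355 -0.0368  0.9498  1.574 ] w 0.0237 F [ 0.6072 -0.9263  0.3252]
```

Call:
{"api": "move_arm", "payload": {"jaw": [130, 130, 130, 130, 130, 130, 130, 130, 130], "dp": [[0.0344, 0.0479, 0], [0.0344, 0.0479, 0], [0.0344, 0.0479, 0], [0.0344, 0.0479, 0], [0.0344, 0.0479, 0], [0.0344, 0.0479, 0], [0.0344, 0.0479, 0], [0.0344, 0.0479, 0], [0.0344, 0.0479, 0]], "rotation": [[0, 0, 0], [0, 0, 0], [0, 0, 0], [0, 0, 0], [0, 0, 0], [0, 0, 0], [0, 0, 0], [0, 0, 0], [0, 0, 0]]}}

```text
clock: 10.72
position: [0.4416, 0.2697, 0.1338]
tool_rot: [3.142, 0.001, 3.061]
force: [1.3, -0.2, 0.5]
grip_width: 0.0414
```

Call:
{"api": "move_arm", "payload": {"jaw": [130, 130, 130, 130, 130], "dp": [[0, 0, 0], [0, 0, 0], [0, 0, 0], [0, 0, 0], [0, 0, 0]], "rotation": [[0, 0, -0.0502], [0, 0, -0.0502], [0, 0, -0.0502], [0, 0, -0.0502], [0, 0, 0]]}}

```text
clock: 11.35
position: [0.4425, 0.2684, 0.1337]
tool_rot: [-3.141, 0.0, -2.592]
force: [0.1, 0.5, 0.3]
grip_width: 0.042
```

```bash
python3 go.py .4430 .2683 -.005 211.5
```

```text
dp [-0.0004 -0.0004  0.1734] norm 0.17338828437935458 rot [-0.      0.0001 -0.0002] | t 11.35 pos [0.4425 0.2684 0.1337] rpy [-179.99    0.01 -148.53] q [-0.5438  0.4395 -0.1521  1.9385  0.093   0.77    1.3716] w 0.042 F [0.1012 0.5152 0.272 ]
```

Call:
{"api": "move_arm", "payload": {"jaw": [130, 130, 130, 130, 130, 255, 255, 255, 255, 255], "dp": [[0, 0, 0.03], [0, 0, 0.055], [0, 0, 0.055], [0, 0, 0.025], [0, 0, 0.0084], [0, 0, 0], [0, 0, 0], [0, 0, 0], [0, 0, 0], [0, 0, 0]], "rotation": [[0, 0, 0], [0, 0, 0], [0, 0, 0], [0, 0, 0], [0, 0, 0], [0, 0, 0], [0, 0, 0], [0, 0, 0], [0, 0, 0], [0, 0, 0]]}}

```text
clock: 12.6
position: [0.4427, 0.2691, -0.004]
tool_rot: [-3.142, 0.002, -2.592]
force: [-1.6, -1.1, 7.7]
grip_width: 0.008
```

Call:
{"api": "move_arm", "payload": {"jaw": [255, 255, 255, 255, 255], "dp": [[0, 0, -0.02], [0, 0, -0.05], [0, 0, -0.05], [0, 0, -0.05], [0, 0, 0]], "rotation": [[0, 0, 0], [0, 0, 0], [0, 0, 0], [0, 0, 0], [0, 0, 0]]}}

```text
clock: 13.22
position: [0.4436, 0.2696, 0.1347]
tool_rot: [3.141, 0.006, -2.591]
force: [-0.5, -0.9, -2.3]
grip_width: 0.0076
```

```bash
python3 go.py .6665 -.0232 .13 175.4
```

```text
dp [-0.0461 -0.4577  0.006 ] norm 0.4601022542799212 rot [0.0007 0.0017 0.2007] | t 13.22 pos [0.4436 0.2696 0.1347] rpy [ 179.98    0.33 -148.48] q [-0.5408  0.4377 -0.157   1.9386  0.0964  0.7666  1.3686] w 0.0076 F [-0.4501 -0.882  -2.3251]
```

Call:
{"api": "move_arm", "payload": {"jaw": [255, 255, 255, 255, 255, 255, 255, 255, 255], "dp": [[-0.0058, -0.057, 0], [-0.0058, -0.057, 0], [-0.0058, -0.057, 0], [-0.0058, -0.057, 0], [-0.0058, -0.057, 0], [-0.0058, -0.057, 0], [-0.0058, -0.057, 0], [-0.0058, -0.057, 0], [0, 0, 0]], "rotation": [[0, 0, 0], [0, 0, 0], [0, 0, 0], [0, 0, 0], [0, 0, 0], [0, 0, 0], [0, 0, 0], [0, 0, 0], [0, 0, 0]]}}

```text
clock: 14.35
position: [0.6653, -0.0267, 0.1301]
tool_rot: [-3.141, -0.001, -2.595]
force: [-0.7, 0.5, -2.0]
grip_width: 0.008
```

Call:
{"api": "move_arm", "payload": {"jaw": [255, 255, 255, 255, 255], "dp": [[0, 0, 0], [0, 0, 0], [0, 0, 0], [0, 0, 0], [0, 0, 0]], "rotation": [[0, 0, 0.0502], [0, 0, 0.0502], [0, 0, 0.0502], [0, 0, 0.0502], [0, 0, 0]]}}

```text
clock: 14.98
position: [0.6642, -0.0218, 0.1307]
tool_rot: [-3.141, -0.001, 3.063]
force: [0.1, -0.6, -2.0]
grip_width: 0.008
```

```bash
python3 go.py .6661 -.0254 .011 175.4
```

```text
dp [-0.0028 -0.0043  0.1496] norm 0.14968365623639804 rot [-0.     -0.0002  0.0006] | t 14.97 pos [ 0.6642 -0.0218  0.1307] rpy [-179.99   -0.04  175.5 ] q [-0.0925  0.656   0.057   1.5497 -0.0431  0.9378  1.4705] w 0.008 F [ 0.076  -0.6321 -2.0336]
```

Descend at s≈100, then settle and slide to contact.

Call:
{"api": "move_arm", "payload": {"jaw": [255, 255, 255, 255, 255, 255], "dp": [[-0.0028, -0.002, 0.03], [0, 0, 0.05], [0, 0, 0.05], [0, 0, 0.015], [0, 0, 0.004], [0, 0, 0]], "rotation": [[0, 0, 0], [0, 0, 0], [0, 0, 0], [0, 0, 0], [0, 0, 0], [0, 0, 0]]}}

```text
clock: 15.72
position: [0.6676, -0.0243, 0.013]
tool_rot: [3.141, 0.002, 3.062]
force: [-0.1, -0.1, -1.7]
grip_width: 0.0073
```

```bash
python3 go.py .6655 -.0334 .0075 175.4
```

```text
dp [ 0.0017 -0.0115  0.0068] norm 0.013474137151569213 rot [0.0001 0.0005 0.0003] | t 15.72 pos [ 0.6676 -0.0243  0.013 ] rpy [179.99   0.09 175.46] q [-0.0793  0.8087  0.0428  1.601  -0.0464  0.7313  1.4763] w 0.0073 F [-0.1033 -0.0604 -1.6967]
```

Call:
{"api": "move_arm", "payload": {"jaw": [255, 255, 255, 255, 255, 255, 255], "dp": [[0.001, 0, 0.0065], [0, -0.004, 0], [0, -0.004, 0], [0, -0.002, 0], [0, -0.002, 0], [0, 0, 0], [0, 0, 0]], "rotation": [[0, 0, 0], [0, 0, 0], [0, 0, 0], [0, 0, 0], [0, 0, 0], [0, 0, 0], [0, 0, 0]]}}

```text
clock: 16.6
position: [0.6662, -0.0335, 0.0076]
tool_rot: [3.141, 0.002, 3.062]
force: [0.5, 2.7, 6.3]
grip_width: 0.0077
```

Call:
{"api": "move_arm", "payload": {"jaw": [255, 255, 185, 185, 185, 185, 185, 185, 185], "dp": [[0, -0.0015, 0], [0, -0.001, 0], [0, 0, 0], [0, 0, 0], [0, 0, 0], [0, 0, -0.03], [0, 0, -0.05], [0, 0, -0.05], [0, 0, -0.03]], "rotation": [[0, 0, 0], [0, 0, 0], [0, 0, 0], [0, 0, 0], [0, 0, 0], [0, 0, 0], [0, 0, 0], [0, 0, 0], [0, 0, 0]]}}

```text
clock: 17.73
position: [0.6656, -0.0361, 0.1366]
tool_rot: [-3.142, 0.002, 3.061]
force: [0.2, 0.5, 0.5]
grip_width: 0.0233
```

```bash
python3 go.py .5340 .3925 .14 180; python3 - <<'E'
from h import *
im=grab_frame("top")
cv2.imwrite("pics/t4.png",cv2.resize(im[160:330,150:390],(800,567),interpolation=cv2.INTER_CUBIC))
E
```

```text
dp [ 0.207   0.5209 -0.0046] norm 0.560503013525323 rot [-0.      0.0006 -0.0256] | t 17.73 pos [ 0.6656 -0.0361  0.1366] rpy [-180.      0.11  175.4 ] q [-0.0707  0.6512  0.0568  1.5417 -0.0422  0.948   1.4895] w 0.0233 F [0.217  0.498  0.5328]
```

View pics/t4.png

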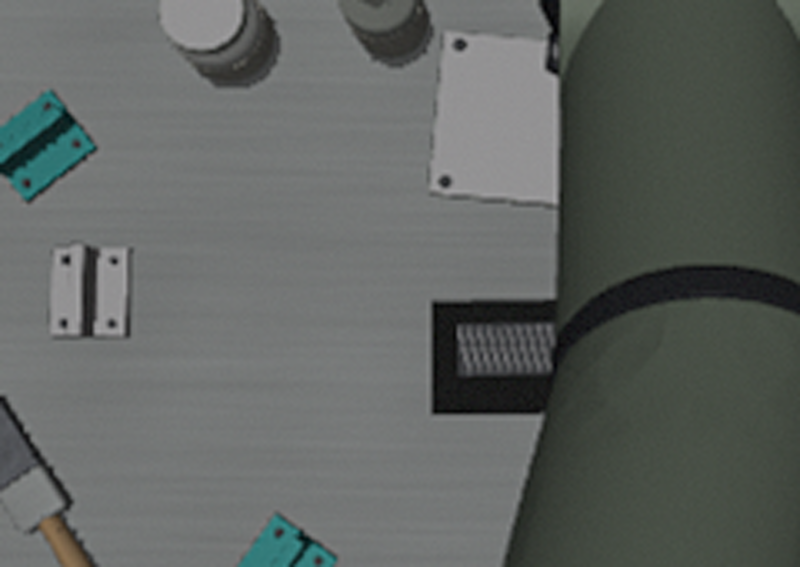

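Call:
{"api": "move_arm", "payload": {"jaw": [130, 130, 130, 130, 130, 130, 130, 130, 130, 130], "dp": [[0.065, 0, -0.005], [0.065, 0.005, 0], [0.0096, 0.0645, 0], [0.0096, 0.0645, 0], [0.0096, 0.0645, 0], [0.0096, 0.0645, 0], [0.0096, 0.0645, 0], [0.0096, 0.0645, 0], [0.0096, 0.0645, 0], [0.0096, 0.0645, 0]], "rotation": [[0, 0, 0], [0, 0, 0], [0, 0, 0], [0, 0, 0], [0, 0, 0], [0, 0, 0], [0, 0, 0], [0, 0, 0], [0, 0, 0], [0, 0, -0.0256]]}}

```text
clock: 19.02
position: [0.5332, 0.3944, 0.1383]
tool_rot: [-3.141, 0.0, -3.14]
force: [-0.2, -0.6, 0.7]
grip_width: 0.0421
```

```bash
python3 go.py .5338 .3925 -.003 179.7
```

```text
dp [-0.0007 -0.0023  0.1767] norm 0.17669796449908165 rot [-0.0001  0.0001  0.0022] | t 19.02 pos [0.5332 0.3944 0.1383] rpy [-179.98    0.01 -179.91] q [-0.7295  0.6438  0.005   1.5462 -0.0032  0.9517  0.8488] w 0.0421 F [-0.2497 -0.6016  0.7067]
```

Call:
{"api": "move_arm", "payload": {"jaw": [130, 130, 130, 130, 130, 255, 255, 255, 255, 255], "dp": [[-0.0007, -0.0023, 0.03], [0, 0, 0.055], [0, 0, 0.055], [0, 0, 0.027], [0, 0, 0.0092], [0, 0, 0], [0, 0, 0], [0, 0, 0], [0, 0, 0], [0, 0, 0]], "rotation": [[0, 0, 0], [0, 0, 0], [0, 0, 0], [0, 0, 0], [0, 0, 0], [0, 0, 0], [0, 0, 0], [0, 0, 0], [0, 0, 0], [0, 0, 0]]}}

```text
clock: 20.27
position: [0.5349, 0.3916, -0.0008]
tool_rot: [3.14, 0.002, -3.141]
force: [-0.9, -0.1, 7.8]
grip_width: 0.0076
```

Call:
{"api": "move_arm", "payload": {"jaw": [255, 255, 255, 255, 255], "dp": [[0, 0, -0.02], [0, 0, -0.05], [0, 0, -0.05], [0, 0, -0.05], [0, 0, 0]], "rotation": [[0, 0, 0], [0, 0, 0], [0, 0, 0], [0, 0, 0], [0, 0, 0]]}}

```text
clock: 20.9
position: [0.5356, 0.3921, 0.1382]
tool_rot: [3.138, 0.005, -3.141]
force: [-0.1, 0.0, -2.0]
grip_width: 0.0073
```

```bash
python3 go.py .6715 .0385 .13 175.4
```

```text
dp [-0.1697 -0.4421  0.0092] norm 0.4736191989425306 rot [0.0013 0.0015 0.0256] | t 20.9 pos [0.5356 0.3921 0.1382] rpy [ 179.77    0.27 -179.99] q [-0.7244  0.6413  0.005   1.5515 -0.0035  0.9425  0.8526] w 0.0073 F [-0.0707  0.0346 -1.953 ]
```

Call:
{"api": "move_arm", "payload": {"jaw": [255, 255, 255, 255, 255, 255, 255, 255, 255, 255], "dp": [[0, -0.055, 0], [0, -0.055, 0], [0, -0.055, 0], [0, -0.055, 0], [0, -0.055, 0], [0, -0.055, 0], [0, -0.055, 0], [0, -0.055, 0], [0, 0, 0], [0, 0, 0]], "rotation": [[0, 0, 0], [0, 0, 0], [0, 0, 0], [0, 0, 0], [0, 0, 0], [0, 0, 0], [0, 0, 0], [0, 0, 0], [0, 0, 0.0256], [0, 0, 0]]}}

```text
clock: 22.15
position: [0.534, 0.0388, 0.1336]
tool_rot: [3.142, -0.0, 3.061]
force: [0.5, 0.0, -1.5]
grip_width: 0.0074
```

```bash
python3 go.py .6712 .0369 .014 175.4; python3 -c "
from h import *
print(ray('top',[(263,153)],.15),ray('top',[(211,158)],.1))"
```

```text
dp [-0.1712  0.0114  0.1495] norm 0.22757160150804662 rot [ 0. -0.  0.] | t 22.15 pos [0.534  0.0388 0.1336] rpy [180.    -0.01 175.4 ] q [-0.2134  0.4632  0.0403  1.901  -0.0257  0.7781  1.3316] w 0.0074 F [ 0.5374  0.0495 -1.4529]
[[0.7476 0.1497 0.15  ]] [[0.748  0.2842 0.1   ]]
```

Bottle at (.75,.15): safe. Target s≈160 mm, then slide in.

Call:
{"api": "move_arm", "payload": {"jaw": [255, 255, 255, 255, 255, 255, 255, 255], "dp": [[-0.057, 0.004, 0], [-0.057, 0.004, 0], [-0.057, 0.0035, 0.01], [0, 0, 0.05], [0, 0, 0.05], [0, 0, 0.03], [0, 0, 0.007], [0, 0, 0]], "rotation": [[0, 0, 0], [0, 0, 0], [0, 0, 0], [0, 0, 0], [0, 0, 0], [0, 0, 0], [0, 0, 0], [0, 0, 0]]}}

```text
clock: 23.15
position: [0.6715, 0.0377, 0.0164]
tool_rot: [3.141, 0.0, 3.063]
force: [0.0, 0.3, -1.2]
grip_width: 0.0077
```

```bash
python3 go.py .6704 .0264 .0105 175.4
```

```text
dp [ 0.0003 -0.0142  0.0074] norm 0.015996949745474786 rot [0.0001 0.0001 0.0005] | t 23.15 pos [0.6715 0.0377 0.0164] rpy [179.99   0.01 175.49] q [-0.1667  0.81    0.036   1.5848 -0.0386  0.7472  1.3786] w 0.0077 F [ 0.0255  0.3317 -1.2137]
```

Call:
{"api": "move_arm", "payload": {"jaw": [255, 255, 255, 255, 255, 255, 255, 255], "dp": [[0, 0, 0.006], [0, -0.005, 0], [0, -0.005, 0], [0, -0.003, 0], [0, -0.002, 0], [0, -0.002, 0], [0, 0, 0], [0, 0, 0]], "rotation": [[0, 0, 0], [0, 0, 0], [0, 0, 0], [0, 0, 0], [0, 0, 0], [0, 0, 0], [0, 0, 0], [0, 0, 0]]}}

```text
clock: 24.15
position: [0.6707, 0.0258, 0.0117]
tool_rot: [3.139, 0.001, 3.063]
force: [-0.6, 8.5, 3.4]
grip_width: 0.0075
```

Call:
{"api": "move_arm", "payload": {"jaw": [255, 255, 255], "dp": [[0, -0.002, 0], [0, -0.002, 0], [0, 0, 0]], "rotation": [[0, 0, 0], [0, 0, 0], [0, 0, 0]]}}

```text
clock: 24.52
position: [0.6708, 0.0251, 0.0122]
tool_rot: [3.137, 0.002, 3.064]
force: [-1.4, 18.9, 9.6]
grip_width: 0.0069
```

Call:
{"api": "move_arm", "payload": {"jaw": [185, 185, 185, 185, 185, 185, 185, 185, 185, 185], "dp": [[0, 0, 0], [0, 0, 0], [0, 0, 0], [0, 0, -0.03], [0, 0, -0.05], [0, 0, -0.05], [0, 0, -0.05], [0, -0.06, -0.05], [0, -0.04, -0.05], [0, 0, 0]], "rotation": [[0, 0, 0], [0, 0, 0], [0, 0, 0], [0, 0, 0], [0, 0, 0], [0, 0, 0], [0, 0, 0], [0, 0, 0], [0, 0, 0], [0, 0, 0]]}}

```text
clock: 25.78
position: [0.6646, -0.0631, 0.2384]
tool_rot: [-3.14, 0.005, 3.057]
force: [0.6, 0.4, -0.1]
grip_width: 0.0235
```

```bash
python3 - <<'E'
from h import *
c=calibration("wrist"); cv2.imwrite("pics/w5.png",grab_frame("wrist"))
np.save("pics/w5.npy",np.r_[c["T"],np.c_[c["camera_matrix"],[0,0,0]]])
E
```

```text
(no output)
```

View pics/w5.png

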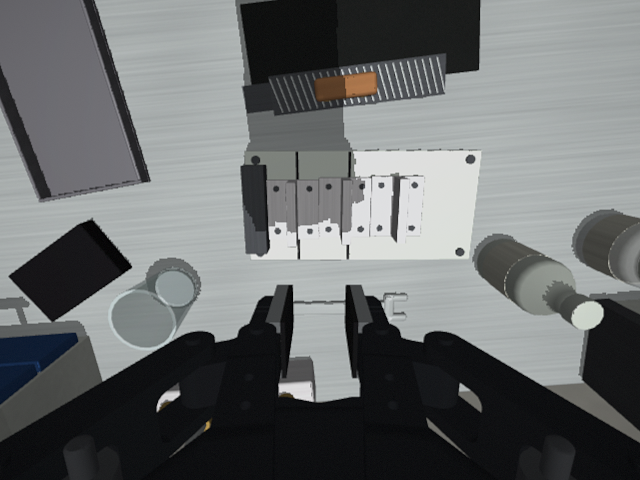

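```bash
python3 - <<'E'
from h import *
a=np.load("pics/w5.npy"); c={"T":a[:4],"camera_matrix":a[4:,:3]}
g=ray("wrist",[(316,78),(376,71),(378,94),(317,101)],.038,c)[:,:2]
x=g[0]+g[3]-g[1]-g[2]; print("file grip",g.mean(0),np.degrees(np.arctan2(x[1],x[0])),np.linalg.norm(x)/2,np.linalg.norm(g[0]-g[3]))
b=ray("wrist",[(270,83),(445,54),(447,92),(277,114)],.008,c)[:,:2]; print(b)
h=ray("wrist",[(276,188),(309,188),(328,187),(361,186),(381,185),(414,185),(278,231),(310,231),(329,230),(360,229),(380,228),(411,228)],.020,c)[:,:2]
u=np.array([.080,.997]);n=np.array([.997,-.08]); s0=np.array([.6583,-.1231])
print(np.c_[(h-s0)@u,(h-s0)@n])
E
python3 go.py .52 -.01 .2 83
```

```text
file grip [ 0.5388 -0.024 ] -88.8496329612595 0.06118529484593267 0.02145109281643427
[[ 0.5241 -0.1041]
 [ 0.512   0.0848]
 [ 0.5497  0.0875]
 [ 0.5561 -0.1003]]
[[ 0.0117 -0.0234]
 [ 0.0494 -0.0231]
 [ 0.071  -0.0242]
 [ 0.1087 -0.0251]
 [ 0.1314 -0.0261]
 [ 0.1689 -0.0259]
 [ 0.012   0.0271]
 [ 0.0499  0.0273]
 [ 0.0723  0.0262]
 [ 0.1089  0.0252]
 [ 0.1324  0.0241]
 [ 0.1689  0.0243]]
dp [0.1846 0.0484 0.045 ] norm 0.1960381032852691 rot [0.0005 0.0006 0.5127] | t 25.82 pos [ 0.6639 -0.0607  0.2363] rpy [-179.99    0.12  175.28] q [-0.0379  0.5569  0.0639  1.4398 -0.0367  1.1439  1.5199] w 0.0236 F [0.5952 0.2831 0.0981]
```

Call:
{"api": "move_arm", "payload": {"jaw": [120, 120, 120, 120, 120, 120, 120, 120, 120, 120], "dp": [[0.05, 0, 0], [0, 0, 0], [0, 0, 0], [0, 0, 0], [0, 0, 0], [0, 0, 0], [0, 0, 0], [0, 0, 0], [0, 0, 0], [0, 0, 0]], "rotation": [[0, 0, 0.0514], [0, 0, 0.0514], [0, 0, 0.0514], [0, 0, 0.0514], [0, 0, 0.0514], [0, 0, 0.0514], [0, 0, 0.0514], [0, 0, 0.0514], [0, 0, 0.0514], [0, 0, 0]]}}

```text
clock: 27.08
position: [0.6233, -0.0549, 0.2339]
tool_rot: [-3.14, 0.0, 1.61]
force: [-0.4, 0.7, -1.2]
grip_width: 0.0454
```

```bash
python3 go.py .539 -.024 .12 92
```

```text
dp [ 0.0428 -0.1035  0.1426] norm 0.18133333386630937 rot [-0.0006  0.0001  0.0015] | t 27.07 pos [ 0.6233 -0.0549  0.2339] rpy [-179.9     0.01   92.27] q [-0.2773  0.5204  0.4096  1.5707 -0.2237  1.099   0.2259] w 0.0454 F [-0.3626  0.7322 -1.164 ]
```

Call:
{"api": "move_arm", "payload": {"jaw": [120, 120, 120, 120], "dp": [[0.014, -0.0345, 0.04], [0.014, -0.0345, 0.05], [0.0145, -0.0345, 0.05], [0, 0, 0]], "rotation": [[0, 0, 0], [0, 0, 0], [0, 0, 0], [0, 0, 0]]}}

```text
clock: 27.58
position: [0.5364, -0.0239, 0.1206]
tool_rot: [-3.136, -0.0, 1.614]
force: [1.7, 0.4, -0.0]
grip_width: 0.0452
```

```bash
python3 - <<'E'
from h import *
c=calibration("wrist"); im=grab_frame("wrist"); cv2.imwrite("pics/w6.png",im)
hsv=cv2.cvtColor(im,cv2.COLOR_BGR2HSV)
m=(hsv[...,0]<20)&(hsv[...,1]>110)&(hsv[...,2]>40)
for s,ce,p in blobs(m,300):
    r=cv2.minAreaRect(p.astype(np.float32)); b=ray("wrist",cv2.boxPoints(r),.036,c)[:,:2]
    print(s,ce,b.tolist(),b.mean(0))
E
python3 go.py .539 -.024 .003 92
```

```text
[ 307  196   30   83 2324] [321.3541 236.3477] [[0.524578350914818, 0.009461675911430753], [0.5465620021422348, 0.0103981843718194], [0.5502280956687382, -0.05586760382067921], [0.5267500586229641, -0.05689885794632932]] [ 0.537  -0.0232]
dp [0.0006 0.0008 0.149 ] norm 0.14901118428067575 rot [-0.0007 -0.      0.0023] | t 27.62 pos [ 0.5387 -0.0245  0.1222] rpy [-179.87   -0.01   92.41] q [-0.3297  0.5141  0.3641  1.9105 -0.2559  0.7644  0.2198] w 0.0453 F [ 1.4431 -0.3495  1.057 ]
```

View pics/w6.png

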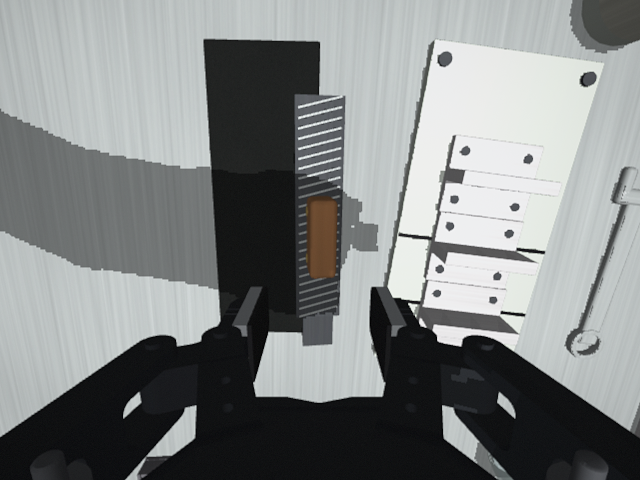

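Call:
{"api": "move_arm", "payload": {"jaw": [120, 120, 120, 120, 255, 255, 255, 255, 255], "dp": [[0.001, -0.0005, 0.05], [0, 0, 0.05], [0, 0, 0.035], [0, 0, 0.014], [0, 0, 0], [0, 0, 0], [0, 0, 0], [0, 0, 0], [0, 0, 0]], "rotation": [[0, 0, 0], [0, 0, 0], [0, 0, 0], [0, 0, 0], [0, 0, 0], [0, 0, 0], [0, 0, 0], [0, 0, 0], [0, 0, 0]], "squeeze": 110}}

```text
clock: 28.75
position: [0.5407, -0.0245, 0.0077]
tool_rot: [3.138, -0.001, 1.608]
force: [-15.1, 0.7, 59.0]
grip_width: 0.0019
```

Call:
{"api": "move_arm", "payload": {"jaw": [255, 255, 255, 255, 255, 255], "dp": [[0, 0, -0.01], [0, 0, -0.04], [0, 0, -0.05], [0, 0, -0.05], [0, 0, 0], [0, 0, 0]], "rotation": [[0, 0, 0], [0, 0, 0], [0, 0, 0], [0, 0, 0], [0, 0, 0], [0, 0, 0]]}}

```text
clock: 29.5
position: [0.5394, -0.0242, 0.1243]
tool_rot: [3.141, -0.0, 1.609]
force: [-0.2, -0.8, -0.1]
grip_width: -0.0
```

```bash
python3 - <<'E'
from h import *
c=calibration("wrist"); im=grab_frame("wrist"); cv2.imwrite("pics/w7.png",im)
E
python3 go.py .6655 -.0184 .12 85.4
```

```text
dp [0.0013 0.1582 0.0047] norm 0.15826215811666522 rot [-0.     -0.0001  0.0376] | t 29.55 pos [ 0.5391 -0.0242  0.1238] rpy [-179.99   -0.01   92.17] q [-0.3368  0.5124  0.373   1.9107 -0.261   0.7657  0.22  ] w -0.0 F [-0.8103  0.9215 -1.2489]
```

View pics/w7.png

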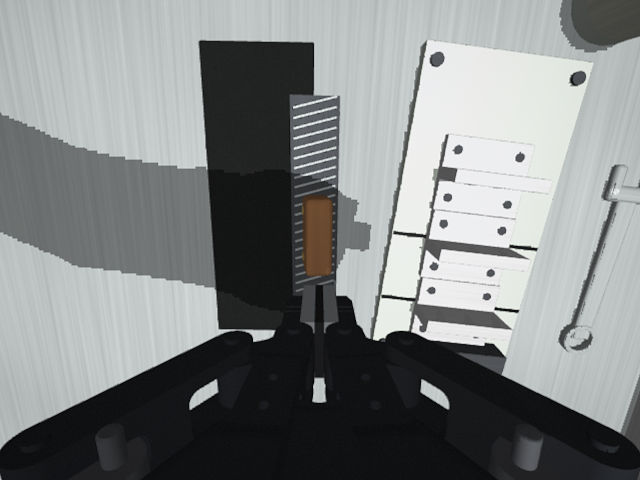

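```bash
python3 - <<'E'
from h import *
c=calibration("wrist"); im=cv2.imread("pics/w7.png")
hsv=cv2.cvtColor(im,cv2.COLOR_BGR2HSV)
m=(hsv[...,0]<20)&(hsv[...,1]>110)&(hsv[...,2]>40)
for s,ce,p in blobs(m,300):
    r=cv2.minAreaRect(p.astype(np.float32)); b=ray("wrist",cv2.boxPoints(r),.036,c)[:,:2]
    print(s,ce,b.tolist(),b.mean(0))
t=ray("wrist",[(290,95),(340,96),(338,290),(292,290)],.008,c)[:,:2];print(t)
E
python3 go.py .538 -.0235 -.010 92
```

```text
[ 303  195   30   81 2249] [317.1361 234.8488] [[0.5246966918673661, 0.009398202954330283], [0.546938143204861, 0.010209285333913], [0.5499934826656263, -0.0550685580987515], [0.526277478374015, -0.05593154843737903]] [ 0.537  -0.0228]
[[ 0.5114  0.084 ]
 [ 0.5508  0.0847]
 [ 0.5577 -0.08  ]
 [ 0.5156 -0.0815]]
dp [ 0.0009 -0.0013  0.1672] norm 0.16723498219061123 rot [-0.     -0.0001  0.0009] | t 29.55 pos [ 0.5391 -0.0242  0.1238] rpy [-179.99   -0.01   92.17] q [-0.3368  0.5124  0.373   1.9107 -0.261   0.7657  0.22  ] w -0.0 F [-0.8103  0.9215 -1.2489]
```

Call:
{"api": "move_arm", "payload": {"jaw": [110, 110, 110, 110, 110, 110], "dp": [[0.0015, -0.0015, 0], [0, 0, 0.05], [0, 0, 0.05], [0, 0, 0.045], [0, 0, 0.02], [0, 0, 0]], "rotation": [[0, 0, 0], [0, 0, 0], [0, 0, 0], [0, 0, 0], [0, 0, 0], [0, 0, 0]]}}

```text
clock: 30.3
position: [0.5374, -0.0235, -0.0087]
tool_rot: [-3.14, 0.0, 1.608]
force: [0.8, -0.5, 0.6]
grip_width: 0.0489
```

Call:
{"api": "move_arm", "payload": {"jaw": [255, 255, 255, 255, 255], "dp": [[0, 0, 0], [0, 0, 0], [0, 0, 0], [0, 0, 0], [0, 0, 0]], "rotation": [[0, 0, 0], [0, 0, 0], [0, 0, 0], [0, 0, 0], [0, 0, 0]]}}

```text
clock: 30.92
position: [0.5387, -0.0233, -0.0065]
tool_rot: [3.14, -0.0, 1.608]
force: [-3.9, 0.0, 14.9]
grip_width: 0.0189
```

Call:
{"api": "move_arm", "payload": {"jaw": [255, 255, 255, 255, 255, 255], "dp": [[0, 0, -0.01], [0, 0, -0.04], [0, 0, -0.05], [0, 0, -0.05], [0, 0, 0], [0, 0, 0]], "rotation": [[0, 0, 0], [0, 0, 0], [0, 0, 0], [0, 0, 0], [0, 0, 0], [0, 0, 0]]}}

```text
clock: 31.68
position: [0.5377, -0.023, 0.1118]
tool_rot: [-3.141, -0.0, 1.609]
force: [-0.2, 0.6, -4.2]
grip_width: 0.0187
```

```bash
python3 - <<'E'
from h import *
im=grab_frame("wrist"); cv2.imwrite("pics/w8a.png",im)
im2=grab_frame("scene"); o=bot.observe(); p=proj("scene",o['position'])[0].astype(int); x,y=p-[50,60]
b=cv2.resize(im2[y:y+120,x:x+100],(500,600),interpolation=cv2.INTER_CUBIC)[:480]
cv2.imwrite("pics/w8.png",np.hstack([im[:480,160:460],b]))
E
python3 go.py .6667 -.0184 .12 85.4
```

```text
dp [-0.0001  0.1618 -0.0114] norm 0.16217740642330142 rot [-0.0005  0.0001  0.0375] | t 31.77 pos [ 0.5374 -0.0232  0.1111] rpy [-179.91    0.     92.15] q [-0.3375  0.5305  0.3716  1.9234 -0.2762  0.7388  0.2313] w 0.019 F [-0.4415  0.201  -4.0177]
```

View pics/w8.png

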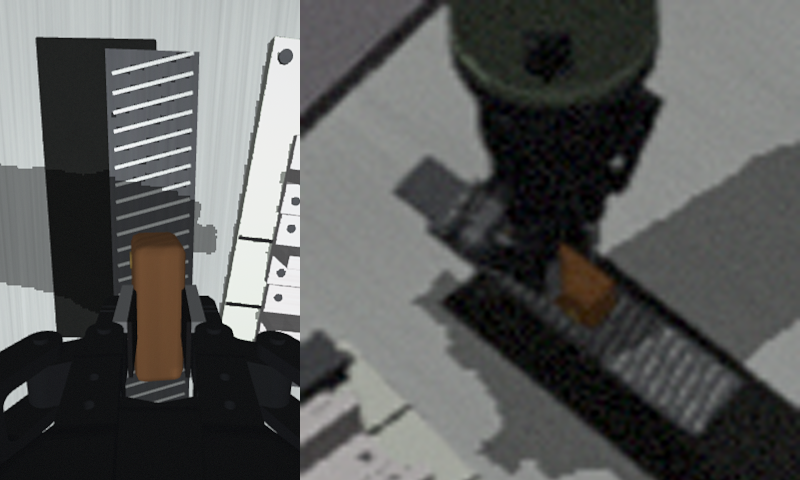

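Call:
{"api": "move_arm", "payload": {"jaw": [255, 255, 255, 255, 255, 255, 255], "dp": [[0, 0.0405, 0], [0, 0.0405, 0], [0, 0.0405, 0], [0, 0.0405, 0], [0, 0, 0], [0, 0, 0], [0, 0, 0]], "rotation": [[0, 0, 0], [0, 0, 0], [0, 0, 0], [0, 0, 0], [0, 0, 0.0375], [0, 0, 0], [0, 0, 0]]}}

```text
clock: 32.65
position: [0.667, -0.0184, 0.1113]
tool_rot: [-3.14, 0.0, 1.493]
force: [0.3, 0.9, -4.7]
grip_width: 0.0191
```

```bash
python3 go.py .6665 -.0204 .055 85.4
```

```text
dp [-0.0025 -0.0003  0.0704] norm 0.07047669596778433 rot [-0.0003  0.0001  0.0008] | t 32.65 pos [ 0.667  -0.0184  0.1113] rpy [-179.94    0.01   85.54] q [-0.305   0.7199  0.3945  1.568  -0.324   0.9201  0.1215] w 0.0191 F [ 0.2639  0.9271 -4.6908]
```

Call:
{"api": "move_arm", "payload": {"jaw": [255, 255, 255, 255, 255, 255, 255], "dp": [[0, 0, 0.04], [0, 0, 0.03], [0, 0, 0.006], [0, 0, 0.004], [0, 0, 0.002], [0, 0, 0.002], [0, 0, 0]], "rotation": [[0, 0, 0], [0, 0, 0], [0, 0, 0], [0, 0, 0], [0, 0, 0], [0, 0, 0], [0, 0, 0]]}}

```text
clock: 33.52
position: [0.6678, -0.0184, 0.0452]
tool_rot: [3.141, -0.0, 1.491]
force: [0.9, -0.6, -1.1]
grip_width: 0.0189
```

Call:
{"api": "move_arm", "payload": {"jaw": [255, 255, 255, 255, 255, 255, 255, 255, 255, 255], "dp": [[0, 0, 0.0025], [-0.012, 0, 0.001], [-0.0125, 0, 0], [-0.0125, 0, 0], [-0.0125, 0, 0], [-0.0125, 0, 0], [-0.0125, 0, 0], [-0.0125, 0, 0], [-0.0125, 0, 0], [0, 0, 0]], "rotation": [[0, 0, 0], [0, 0, 0], [0, 0, 0], [0, 0, 0], [0, 0, 0], [0, 0, 0], [0, 0, 0], [0, 0, 0], [0, 0, 0], [0, 0, 0]]}}

```text
clock: 34.78
position: [0.6633, -0.0988, 0.0444]
tool_rot: [3.136, 0.0, 1.49]
force: [0.1, -2.4, 18.5]
grip_width: 0.0186
```

Call:
{"api": "move_arm", "payload": {"jaw": [255, 255, 255, 255, 255, 255, 255, 255, 255], "dp": [[0, 0, -0.02], [0, 0, -0.03], [0.03, 0, 0], [0.04, 0, 0], [0.033, 0, 0], [0, 0, 0], [0, 0, 0.02], [0, 0, 0.022], [0, 0, 0]], "rotation": [[0, 0, 0], [0, 0, 0], [0, 0, 0], [0, 0, 0], [0, 0, 0], [0, 0, 0], [0, 0, 0], [0, 0, 0], [0, 0, 0]]}}

```text
clock: 35.9
position: [0.6668, -0.0164, 0.0465]
tool_rot: [-3.139, 0.001, 1.489]
force: [-0.7, 0.1, -3.4]
grip_width: 0.0191
```

```bash
python3 go.py .667 -.0184 .0452 85.4;python3 - <<'E'
from h import *
cv2.imwrite("pics/s9.png",grab_frame("scene"))
cv2.imwrite("pics/w9.png",grab_frame("wrist"))
E
```

```text
dp [-0.0024  0.0004  0.0017] norm 0.002974145706484452 rot [-0.0007  0.0002 -0.0003] | t 35.9 pos [ 0.6668 -0.0164  0.0465] rpy [-179.87    0.04   85.34] q [-0.2861  0.7989  0.358   1.6009 -0.3539  0.8089  0.138 ] w 0.0191 F [-0.6612  0.1318 -3.4417]
```

Call:
{"api": "move_arm", "payload": {"jaw": [255, 255, 255, 255, 255, 255, 255, 255, 255, 255], "dp": [[0, 0, 0.0025], [-0.003, 0, 0.002], [-0.0125, 0, 0.001], [-0.0125, 0, 0], [-0.0125, 0, 0], [-0.0125, 0, 0], [-0.0125, 0, 0], [-0.0125, 0, 0], [-0.0125, 0, 0], [-0.0125, 0, 0]], "rotation": [[0, 0, 0], [0, 0, 0], [0, 0, 0], [0, 0, 0], [0, 0, 0], [0, 0, 0], [0, 0, 0], [0, 0, 0], [0, 0, 0], [0, 0, 0]]}}

```text
clock: 37.25
position: [0.6619, -0.0978, 0.0447]
tool_rot: [3.14, -0.001, 1.491]
force: [-0.2, 2.9, 4.9]
grip_width: 0.0189
```

Call:
{"api": "move_arm", "payload": {"jaw": [255, 255, 255, 255], "dp": [[0, 0, 0], [0, 0, -0.02], [0, 0, -0.05], [0, 0, -0.02]], "rotation": [[0, 0, 0], [0, 0, 0], [0, 0, 0], [0, 0, 0]]}}

```text
clock: 37.75
position: [0.662, -0.0977, 0.1185]
tool_rot: [3.139, 0.0, 1.491]
force: [-0.1, -0.4, -4.2]
grip_width: 0.0186
```

```bash
python3 go.py .4885 -.003 .111 90
```

```text
dp [ 0.1007 -0.2256  0.0087] norm 0.2472308535148488 rot [ 0.0008  0.     -0.0255] | t 37.75 pos [ 0.662  -0.0977  0.1185] rpy [179.85   0.    85.41] q [-0.1815  0.7107  0.3877  1.561  -0.3131  0.929   0.2292] w 0.0186 F [-0.0602 -0.3856 -4.244 ]
```

Call:
{"api": "move_arm", "payload": {"jaw": [255, 255, 255, 255, 255, 255, 255], "dp": [[0.02, -0.045, 0], [0.02, -0.045, 0], [0.02, -0.045, 0], [0.02, -0.045, 0], [0.0207, -0.0456, 0], [0, 0, 0], [0, 0, 0]], "rotation": [[0, 0, 0], [0, 0, 0], [0, 0, 0], [0, 0, 0], [0, 0, 0], [0, 0, -0.0255], [0, 0, 0]]}}

```text
clock: 38.62
position: [0.4877, -0.0026, 0.1161]
tool_rot: [3.141, -0.0, 1.571]
force: [-0.4, -0.3, -4.2]
grip_width: 0.0188
```

```bash
python3 go.py .4885 -.003 .006 90; python3 - <<'E'
from h import *
c=calibration("wrist"); im=grab_frame("wrist"); cv2.imwrite("pics/w10.png",im)
np.save("pics/w10.npy",np.r_[c["T"],np.c_[c["camera_matrix"],[0,0,0]]])
E
```

```text
dp [-0.0005  0.001   0.1377] norm 0.13767276494609187 rot [ 0.0001 -0.0001  0.    ] | t 38.62 pos [ 0.4877 -0.0026  0.1161] rpy [179.98  -0.02  90.01] q [-0.4113  0.4532  0.387   2.0473 -0.2639  0.6875  0.1459] w 0.0188 F [-0.3768 -0.3398 -4.2387]
```

View pics/w10.png

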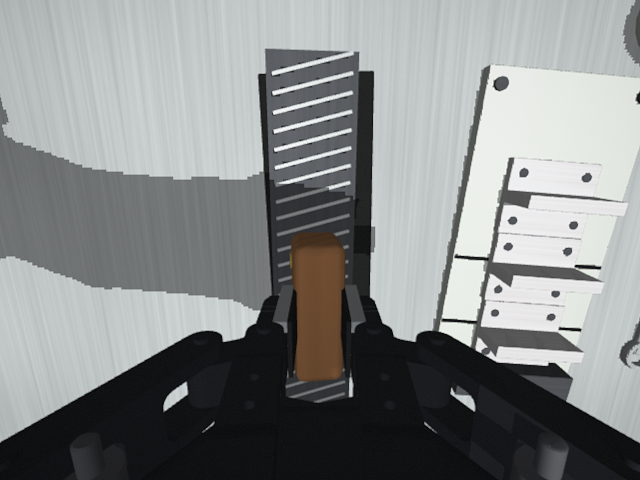

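Call:
{"api": "move_arm", "payload": {"jaw": [255, 255, 255, 255, 255, 255, 255, 255], "dp": [[0, 0, 0.04], [0, 0, 0.05], [0, 0, 0.04], [0, 0, 0.014], [0, 0, 0.003], [0, 0, 0.002], [0, 0, 0.001], [0, 0, 0]], "rotation": [[0, 0, 0], [0, 0, 0], [0, 0, 0], [0, 0, 0], [0, 0, 0], [0, 0, 0], [0, 0, 0], [0, 0, 0]]}}

```text
clock: 39.67
position: [0.488, -0.0029, -0.0036]
tool_rot: [3.141, -0.0, 1.571]
force: [-0.2, -0.2, -4.0]
grip_width: 0.019
```

Call:
{"api": "move_arm", "payload": {"jaw": [255, 255], "dp": [[0, 0, 0.0015], [0, 0, 0]], "rotation": [[0, 0, 0], [0, 0, 0]]}}

```text
clock: 39.92
position: [0.4878, -0.0028, -0.0042]
tool_rot: [3.141, -0.001, 1.57]
force: [-7.3, 0.9, 25.1]
grip_width: 0.019
```

Call:
{"api": "move_arm", "payload": {"jaw": [255, 110, 110, 110, 110, 110, 110, 110, 110], "dp": [[0, 0, -0.001], [0, 0, 0], [0, 0, 0], [0, 0, 0], [0, 0, -0.03], [0, 0, -0.05], [0, 0, -0.05], [0, 0, -0.05], [0, 0, 0]], "rotation": [[0, 0, 0], [0, 0, 0], [0, 0, 0], [0, 0, 0], [0, 0, 0], [0, 0, 0], [0, 0, 0], [0, 0, 0], [0, 0, 0]]}}

```text
clock: 41.05
position: [0.4891, -0.0028, 0.1419]
tool_rot: [3.137, -0.001, 1.571]
force: [1.1, -0.1, -0.3]
grip_width: 0.0484
```

```bash
cat > file.py <<'E'
from h import *
c=calibration("wrist"); im=grab_frame("wrist"); cv2.imwrite("pics/wf.png",im)
hsv=cv2.cvtColor(im,cv2.COLOR_BGR2HSV)
m=(hsv[...,0]<20)&(hsv[...,1]>110)&(hsv[...,2]>40)
for s,ce,p in blobs(m,300):
    b=ray("wrist",cv2.boxPoints(cv2.minAreaRect(p.astype(np.float32))),.039,c)[:,:2]; print(s,b.tolist(),b.mean(0))
E
python3 file.py
python3 go.py .6703 .0271 .15 -4.6; python3 go.py .6703 .0271 .15 175.4
```

```text
[ 300  194   26   76 1885] [[0.4733624471520268, 0.03029996584790451], [0.493632562618152, 0.0302571504267046], [0.4938451975760318, -0.034141724734333675], [0.4723258909344275, -0.03407250693942833]] [ 0.4833 -0.0019]
dp [ 0.0372  0.2276 -0.0115] norm 0.23086968315153525 rot [ 0.0004 -0.0007  0.5256] | t 41.1 pos [ 0.4883 -0.0027  0.1404] rpy [179.88  -0.03  90.01] q [-0.441   0.4162  0.4229  2.0281 -0.2483  0.7436  0.1338] w 0.0491 F [ 0.4129 -0.0691  0.7307]
dp [ 0.0372  0.2276 -0.0115] norm 0.23086968315153525 rot [ 0.0007  0.0004 -0.4744] | t 41.1 pos [ 0.4883 -0.0027  0.1404] rpy [179.88  -0.03  90.01] q [-0.441   0.4162  0.4229  2.0281 -0.2483  0.7436  0.1338] w 0.0491 F [ 0.4129 -0.0691  0.7307]
```

Call:
{"api": "move_arm", "payload": {"jaw": [130, 130, 130, 130, 130, 130, 130, 130, 130, 130], "dp": [[0.009, 0.057, -0.005], [0.009, 0.057, 0], [0.009, 0.057, 0], [0.009, 0.057, 0], [0, 0, 0], [0, 0, 0], [0, 0, 0], [0, 0, 0], [0, 0, 0], [0, 0, 0]], "rotation": [[0, 0, 0], [0, 0, 0], [0, 0, 0], [0, 0, 0], [0, 0, 0.0526], [0, 0, 0.0526], [0, 0, 0.0526], [0, 0, 0.0526], [0, 0, 0.0526], [0, 0, 0.0526]]}}

```text
clock: 42.35
position: [0.6695, 0.0256, 0.1418]
tool_rot: [-3.141, 0.002, 0.573]
force: [0.5, 0.6, 0.2]
grip_width: 0.0413
```

Call:
{"api": "move_arm", "payload": {"jaw": [130, 130, 130, 130, 130], "dp": [[0, 0, 0], [0, 0, 0], [0, 0, 0], [0, 0, 0], [0, 0, 0]], "rotation": [[0, 0, 0.0526], [0, 0, 0.0526], [0, 0, 0.0526], [0, 0, 0.0526], [0, 0, 0]]}}

```text
clock: 42.98
position: [0.6696, 0.0257, 0.1419]
tool_rot: [3.14, 0.002, -0.081]
force: [0.4, -0.5, -0.3]
grip_width: 0.0417
```

```bash
python3 go.py .6703 .0265 .008 -4.6
```

```text
dp [ 0.0011 -0.0013  0.1674] norm 0.16740692521619496 rot [ 0.0004  0.0006 -0.0003] | t 42.98 pos [0.6696 0.0257 0.1419] rpy [179.93   0.11  -4.65] q [-0.5977  0.8127  0.824   1.5484 -0.6497  1.0741 -1.2623] w 0.0417 F [ 0.427  -0.5136 -0.3412]
```

Call:
{"api": "move_arm", "payload": {"jaw": [130, 130, 130, 130, 130, 255, 255, 255, 255, 255], "dp": [[0.001, -0.001, 0.03], [0, 0, 0.055], [0, 0, 0.05], [0, 0, 0.025], [0, 0, 0.0075], [0, 0, 0], [0, 0, 0], [0, 0, 0], [0, 0, 0], [0, 0, 0]], "rotation": [[0, 0, 0], [0, 0, 0], [0, 0, 0], [0, 0, 0], [0, 0, 0], [0, 0, 0], [0, 0, 0], [0, 0, 0], [0, 0, 0], [0, 0, 0]], "squeeze": 70}}

```text
clock: 44.22
position: [0.6718, 0.0265, 0.011]
tool_rot: [-3.141, -0.002, -0.082]
force: [-0.9, -0.0, 7.3]
grip_width: 0.0074
```

Call:
{"api": "move_arm", "payload": {"jaw": [255, 255, 255, 255, 255], "dp": [[0, 0, -0.02], [0, 0, -0.05], [0, 0, -0.05], [0, 0, -0.05], [0, 0, 0]], "rotation": [[0, 0, 0], [0, 0, 0], [0, 0, 0], [0, 0, 0], [0, 0, 0]]}}

```text
clock: 44.85
position: [0.6725, 0.0263, 0.1497]
tool_rot: [-3.141, -0.005, -0.082]
force: [-0.2, 0.5, -1.9]
grip_width: 0.0075
```

```bash
python3 go.py .5734 -.3245 .14 5.6
```

```text
dp [-0.0876  0.4471  0.0112] norm 0.4557514740638582 rot [-0.0002 -0.0017 -0.0572] | t 44.85 pos [0.6725 0.0263 0.1497] rpy [-179.94   -0.29   -4.7 ] q [-0.5997  0.8051  0.8293  1.5411 -0.6474  1.0814 -1.2663] w 0.0075 F [-0.1677  0.5144 -1.8681]
```

Call:
{"api": "move_arm", "payload": {"jaw": [255, 255, 255, 255, 255, 255, 255, 255, 255, 255], "dp": [[-0.011, 0.0559, 0], [-0.011, 0.0559, 0], [-0.011, 0.0559, 0], [-0.011, 0.0559, 0], [-0.011, 0.0559, 0], [-0.011, 0.0559, 0], [-0.011, 0.0559, 0], [-0.011, 0.0559, 0], [0, 0, 0], [0, 0, 0]], "rotation": [[0, 0, 0], [0, 0, 0], [0, 0, 0], [0, 0, 0], [0, 0, 0], [0, 0, 0], [0, 0, 0], [0, 0, 0], [0, 0, -0.057], [0, 0, 0]]}}

```text
clock: 46.1
position: [0.5712, -0.3244, 0.1456]
tool_rot: [-3.141, -0.0, 0.096]
force: [0.4, 0.1, -1.9]
grip_width: 0.0072
```

```bash
python3 go.py .5724 -.3245 .008 5.6; python3 - <<'E'
from h import *
c=calibration("wrist"); im=grab_frame("wrist"); cv2.imwrite("pics/wt.png",im)
np.save("pics/wt.npy",np.r_[c["T"],np.c_[c["camera_matrix"],[0,0,0]]])
P=[.4938,-.3323]; a=np.radians(5.6); X=np.array([np.cos(a),np.sin(a)]);Y=np.array([-X[1],X[0]])
for i in(-1,1):
    for j in(-1,1): print(proj("wrist",np.r_[P+X*i*.13+Y*j*.062,.022],c))
E
```

```text
dp [0.0015 0.0004 0.172 ] norm 0.17196900764321 rot [-0.0002 -0.0001 -0.0006] | t 46.1 pos [ 0.5712 -0.3244  0.1456] rpy [-179.96   -0.01    5.49] q [-0.0165  0.7551  0.7442  1.5845 -0.5726  1.0313 -0.5809] w 0.0072 F [ 0.4048  0.063  -1.9124]
[[379.3042 419.    ]]
[[261.735  419.2876]]
[[392.6328 166.4921]]
[[247.2549 166.9716]]
```

Call:
{"api": "move_arm", "payload": {"jaw": [255, 255, 255, 255, 255, 255, 255, 255], "dp": [[0.001, 0, 0.04], [0, 0, 0.05], [0, 0, 0.05], [0, 0, 0.025], [0, 0, 0.006], [0, 0, 0.003], [0, 0, 0.003], [0, 0, 0]], "rotation": [[0, 0, 0], [0, 0, 0], [0, 0, 0], [0, 0, 0], [0, 0, 0], [0, 0, 0], [0, 0, 0], [0, 0, 0]]}}

```text
clock: 47.15
position: [0.5726, -0.3243, 0.0045]
tool_rot: [3.141, -0.001, 0.097]
force: [-0.1, -0.3, -1.5]
grip_width: 0.0075
```

Call:
{"api": "move_arm", "payload": {"jaw": [255, 255, 255], "dp": [[0, 0, 0.002], [0, 0, 0.0015], [0, 0, 0]], "rotation": [[0, 0, 0], [0, 0, 0], [0, 0, 0]]}}

```text
clock: 47.52
position: [0.5727, -0.3244, 0.003]
tool_rot: [-3.142, -0.001, 0.097]
force: [-7.3, 6.9, 25.4]
grip_width: 0.0074
```

Landed. Release and go to the next (s=90).

Call:
{"api": "move_arm", "payload": {"jaw": [255, 175, 175, 175, 175, 175, 175, 175, 175], "dp": [[0, 0, -0.0015], [0, 0, 0], [0, 0, 0], [0, 0, 0], [0, 0, -0.03], [0, 0, -0.05], [0, 0, -0.05], [0, 0, -0.05], [0, 0, 0]], "rotation": [[0, 0, 0], [0, 0, 0], [0, 0, 0], [0, 0, 0], [0, 0, 0], [0, 0, 0], [0, 0, 0], [0, 0, 0], [0, 0, 0]]}}

```text
clock: 48.65
position: [0.5734, -0.3254, 0.1509]
tool_rot: [3.139, -0.005, 0.097]
force: [-0.2, 0.6, -1.0]
grip_width: 0.0272
```

```bash
python3 go.py .6655 -.0334 .15 -4.6
```

```text
dp [ 0.1498 -0.3522  0.0008] norm 0.3826810520568886 rot [ 0.0008 -0.0016  0.0563] | t 48.65 pos [ 0.5734 -0.3254  0.1509] rpy [179.84  -0.27   5.54] q [-0.0197  0.7509  0.75    1.579  -0.5719  1.0362 -0.5818] w 0.0272 F [-0.2126  0.6428 -0.9546]
```

Call:
{"api": "move_arm", "payload": {"jaw": [130, 130, 130, 130, 130, 130, 130, 130, 130], "dp": [[0.0214, -0.0503, 0], [0.0214, -0.0503, 0], [0.0214, -0.0503, 0], [0.0214, -0.0503, 0], [0.0214, -0.0503, 0], [0.0214, -0.0503, 0], [0.0214, -0.0503, 0], [0, 0, 0], [0, 0, 0]], "rotation": [[0, 0, 0], [0, 0, 0], [0, 0, 0], [0, 0, 0], [0, 0, 0], [0, 0, 0], [0, 0, 0], [0, 0, 0.0563], [0, 0, 0]]}}

```text
clock: 49.78
position: [0.6641, -0.0321, 0.1465]
tool_rot: [3.141, 0.0, -0.079]
force: [0.4, -0.8, 0.8]
grip_width: 0.0419
```

```bash
python3 go.py .6655 -.0334 .008 -4.6
```

```text
dp [0.002  0.0013 0.1731] norm 0.17315966412274297 rot [0.0003 0.0001 0.0005] | t 49.77 pos [ 0.6641 -0.0321  0.1465] rpy [179.95   0.02  -4.51] q [-0.515   0.796   0.8205  1.562  -0.6378  1.0689 -1.1781] w 0.0419 F [ 0.3768 -0.8165  0.7986]
```

Call:
{"api": "move_arm", "payload": {"jaw": [130, 130, 130, 130, 130, 255, 255, 255, 255, 255], "dp": [[0.001, 0.001, 0.035], [0, 0, 0.055], [0, 0, 0.05], [0, 0, 0.025], [0, 0, 0.0085], [0, 0, 0], [0, 0, 0], [0, 0, 0], [0, 0, 0], [0, 0, 0]], "rotation": [[0, 0, 0], [0, 0, 0], [0, 0, 0], [0, 0, 0], [0, 0, 0], [0, 0, 0], [0, 0, 0], [0, 0, 0], [0, 0, 0], [0, 0, 0]]}}

```text
clock: 51.02
position: [0.6659, -0.0332, 0.0091]
tool_rot: [-3.142, -0.002, -0.079]
force: [-0.5, -0.5, 7.3]
grip_width: 0.0075
```

Call:
{"api": "move_arm", "payload": {"jaw": [255, 255, 255, 255, 255], "dp": [[0, 0, -0.02], [0, 0, -0.05], [0, 0, -0.05], [0, 0, -0.05], [0, 0, 0]], "rotation": [[0, 0, 0], [0, 0, 0], [0, 0, 0], [0, 0, 0], [0, 0, 0]]}}

```text
clock: 51.65
position: [0.6665, -0.0335, 0.1477]
tool_rot: [-3.141, -0.005, -0.08]
force: [-0.8, 0.5, -3.3]
grip_width: 0.0077
```

```bash
python3 go.py .4938 -.3323 .14 5.6
```

```text
dp [-0.1855  0.3895  0.0085] norm 0.43152122736351917 rot [-0.     -0.0017 -0.0565] | t 51.65 pos [ 0.6665 -0.0335  0.1477] rpy [-179.97   -0.3    -4.56] q [-0.512   0.7952  0.8206  1.5595 -0.6401  1.0668 -1.1761] w 0.0077 F [-0.7792  0.4982 -3.3105]
```

Call:
{"api": "move_arm", "payload": {"jaw": [255, 255, 255, 255, 255, 255, 255, 255, 255], "dp": [[-0.0265, 0.0556, 0], [-0.0265, 0.0556, 0], [-0.0265, 0.0556, 0], [-0.0265, 0.0556, 0], [-0.0265, 0.0556, 0], [-0.0265, 0.0556, 0], [-0.0265, 0.0556, 0], [0, 0, 0], [0, 0, 0]], "rotation": [[0, 0, 0], [0, 0, 0], [0, 0, 0], [0, 0, 0], [0, 0, 0], [0, 0, 0], [0, 0, 0], [0, 0, -0.0565], [0, 0, 0]]}}

```text
clock: 52.78
position: [0.492, -0.3317, 0.1437]
tool_rot: [-3.141, -0.0, 0.096]
force: [0.1, 0.7, -1.2]
grip_width: 0.0075
```

```bash
python3 go.py .4933 -.3323 .005 5.6
```

```text
dp [0.0015 0.001  0.1734] norm 0.17340755683495218 rot [-0.0002 -0.0002 -0.0004] | t 52.77 pos [ 0.492  -0.3317  0.1437] rpy [-179.96   -0.03    5.52] q [ 0.0003  0.6616  0.7556  1.7654 -0.5506  0.9385 -0.4867] w 0.0075 F [ 0.1061  0.656  -1.1675]
```

Call:
{"api": "move_arm", "payload": {"jaw": [255, 255, 255, 255, 255, 255, 255, 255], "dp": [[0, 0.001, 0.04], [0, 0, 0.05], [0, 0, 0.05], [0, 0, 0.025], [0, 0, 0.007], [0, 0, 0.003], [0, 0, 0.002], [0, 0, 0]], "rotation": [[0, 0, 0], [0, 0, 0], [0, 0, 0], [0, 0, 0], [0, 0, 0], [0, 0, 0], [0, 0, 0], [0, 0, 0]]}}

```text
clock: 53.78
position: [0.4927, -0.3325, 0.0026]
tool_rot: [3.141, -0.001, 0.098]
force: [-0.1, -0.0, -2.0]
grip_width: 0.0076
```

Call:
{"api": "move_arm", "payload": {"jaw": [255, 255, 255, 175, 175, 175, 175, 175, 175, 175], "dp": [[0, 0, 0.001], [0, 0, 0.001], [0, 0, 0], [0, 0, 0], [0, 0, 0], [0, 0, 0], [0, 0, -0.03], [0, 0, -0.05], [0, 0, -0.05], [0, 0, -0.05]], "rotation": [[0, 0, 0], [0, 0, 0], [0, 0, 0], [0, 0, 0], [0, 0, 0], [0, 0, 0], [0, 0, 0], [0, 0, 0], [0, 0, 0], [0, 0, 0]]}}

```text
clock: 55.02
position: [0.4922, -0.3324, 0.1456]
tool_rot: [-3.142, 0.0, 0.098]
force: [-0.5, -0.6, 0.8]
grip_width: 0.0268
```

```bash
python3 go.py .6607 -.0932 .15 -4.6
```

```text
dp [ 0.2388 -0.277  -0.0055] norm 0.3657525232676706 rot [0.     0.0001 0.0566] | t 55.02 pos [ 0.4922 -0.3324  0.1456] rpy [-180.      0.01    5.59] q [-0.0023  0.6616  0.761   1.7624 -0.5507  0.9435 -0.485 ] w 0.0268 F [-0.5233 -0.5857  0.7875]
```

Call:
{"api": "move_arm", "payload": {"jaw": [175, 175, 175, 175, 175, 175, 175, 175, 175], "dp": [[0.0341, -0.0396, 0], [0.0341, -0.0396, 0], [0.0341, -0.0396, 0], [0.0341, -0.0396, 0], [0.0341, -0.0396, 0], [0.0341, -0.0396, 0], [0.0341, -0.0396, 0], [0, 0, 0], [0, 0, 0]], "rotation": [[0, 0, 0], [0, 0, 0], [0, 0, 0], [0, 0, 0], [0, 0, 0], [0, 0, 0], [0, 0, 0], [0, 0, 0.0566], [0, 0, 0]]}}

```text
clock: 56.15
position: [0.6606, -0.093, 0.144]
tool_rot: [3.141, 0.001, -0.079]
force: [-0.3, -0.5, -0.5]
grip_width: 0.0268
```

```bash
python3 go.py .6607 -.0932 .008 -4.6
```

```text
dp [0.0002 0.0001 0.17  ] norm 0.16997850811747794 rot [0.0003 0.0002 0.0004] | t 56.15 pos [ 0.6606 -0.093   0.144 ] rpy [179.95   0.03  -4.53] q [-0.4167  0.7991  0.8107  1.5567 -0.6343  1.0657 -1.0913] w 0.0268 F [-0.3386 -0.5321 -0.5108]
```

Call:
{"api": "move_arm", "payload": {"jaw": [175, 175, 175, 175, 175, 255, 255, 255, 255, 255], "dp": [[0, 0, 0.035], [0, 0, 0.055], [0, 0, 0.048], [0, 0, 0.025], [0, 0, 0.007], [0, 0, 0], [0, 0, 0], [0, 0, 0], [0, 0, 0], [0, 0, 0]], "rotation": [[0, 0, 0], [0, 0, 0], [0, 0, 0], [0, 0, 0], [0, 0, 0], [0, 0, 0], [0, 0, 0], [0, 0, 0], [0, 0, 0], [0, 0, 0]]}}

```text
clock: 57.4
position: [0.6613, -0.0932, 0.0094]
tool_rot: [-3.142, -0.001, -0.08]
force: [-1.6, 0.9, 7.7]
grip_width: 0.0077
```

Call:
{"api": "move_arm", "payload": {"jaw": [255, 255, 255, 255, 255], "dp": [[0, 0, -0.02], [0, 0, -0.05], [0, 0, -0.05], [0, 0, -0.05], [0, 0, 0]], "rotation": [[0, 0, 0], [0, 0, 0], [0, 0, 0], [0, 0, 0], [0, 0, 0]]}}

```text
clock: 58.02
position: [0.6621, -0.0937, 0.1483]
tool_rot: [3.142, -0.005, -0.08]
force: [0.3, 0.2, -2.4]
grip_width: 0.0077
```

```bash
python3 go.py .4142 -.3401 .14 5.6
```

```text
dp [-0.2843  0.3318  0.009 ] norm 0.43706607154214105 rot [ 0.0002 -0.0016 -0.0566] | t 58.02 pos [ 0.6621 -0.0937  0.1483] rpy [180.    -0.29  -4.59] q [-0.4171  0.794   0.8138  1.5544 -0.634   1.0677 -1.0921] w 0.0077 F [ 0.285   0.1515 -2.4328]
```

Call:
{"api": "move_arm", "payload": {"jaw": [255, 255, 255, 255, 255, 255, 255, 255, 255], "dp": [[-0.0406, 0.0474, 0], [-0.0406, 0.0474, 0], [-0.0406, 0.0474, 0], [-0.0406, 0.0474, 0], [-0.0406, 0.0474, 0], [-0.0406, 0.0474, 0], [-0.0406, 0.0474, 0], [0, 0, 0], [0, 0, 0]], "rotation": [[0, 0, 0], [0, 0, 0], [0, 0, 0], [0, 0, 0], [0, 0, 0], [0, 0, 0], [0, 0, 0], [0, 0, -0.0565], [0, 0, 0]]}}

```text
clock: 59.15
position: [0.4126, -0.3395, 0.1445]
tool_rot: [-3.141, -0.001, 0.096]
force: [1.0, 0.2, -1.1]
grip_width: 0.0075
```

```bash
python3 go.py .4145 -.3401 .005 5.6
```

```text
dp [0.0022 0.001  0.1743] norm 0.17435121305944612 rot [-0.0002 -0.0002 -0.0005] | t 59.15 pos [ 0.4126 -0.3395  0.1445] rpy [-179.97   -0.03    5.5 ] q [ 0.0354  0.5724  0.7752  1.9193 -0.5237  0.8626 -0.3911] w 0.0075 F [ 0.9765  0.165  -1.0693]
```

Call:
{"api": "move_arm", "payload": {"jaw": [255, 255, 255, 255, 255, 255, 255, 255], "dp": [[0.001, 0.001, 0.04], [0, 0, 0.05], [0, 0, 0.05], [0, 0, 0.025], [0, 0, 0.007], [0, 0, 0.003], [0, 0, 0.002], [0, 0, 0]], "rotation": [[0, 0, 0], [0, 0, 0], [0, 0, 0], [0, 0, 0], [0, 0, 0], [0, 0, 0], [0, 0, 0], [0, 0, 0]]}}

```text
clock: 60.15
position: [0.4141, -0.3402, 0.0032]
tool_rot: [3.141, -0.001, 0.097]
force: [-0.4, -0.1, -1.5]
grip_width: 0.0074
```

Call:
{"api": "move_arm", "payload": {"jaw": [255, 255, 255], "dp": [[0, 0, 0.001], [0, 0, 0.001], [0, 0, 0]], "rotation": [[0, 0, 0], [0, 0, 0], [0, 0, 0]]}}

```text
clock: 60.52
position: [0.4139, -0.3402, 0.0013]
tool_rot: [-3.142, -0.0, 0.097]
force: [-0.6, 1.1, 3.3]
grip_width: 0.0073
```

Landed. Release, rise and back off so the cameras see everything.

Call:
{"api": "move_arm", "payload": {"jaw": [175, 175, 175, 175, 175, 175, 175, 175, 175, 175], "dp": [[0, 0, 0], [0, 0, 0], [0, 0, 0], [0, 0, -0.03], [0, 0, -0.05], [0, 0, -0.06], [0, 0, -0.06], [0, 0, -0.06], [0, -0.06, 0], [0, -0.06, 0]], "rotation": [[0, 0, 0], [0, 0, 0], [0, 0, 0], [0, 0, 0], [0, 0, 0], [0, 0, 0], [0, 0, 0], [0, 0, 0], [0, 0, 0], [0, 0, 0]]}}

```text
clock: 61.78
position: [0.4042, -0.2437, 0.2093]
tool_rot: [3.142, -0.001, 0.097]
force: [1.3, 0.3, 0.3]
grip_width: 0.0269
```

Call:
{"api": "move_arm", "payload": {"jaw": [175, 175, 175, 175, 175, 175, 175, 175], "dp": [[0, -0.06, 0], [0, -0.06, 0], [0, -0.06, 0], [0, -0.06, 0], [0, -0.06, 0], [0, -0.06, 0], [0, -0.06, 0], [0, 0, 0]], "rotation": [[0, 0, 0], [0, 0, 0], [0, 0, 0], [0, 0, 0], [0, 0, 0], [0, 0, 0], [0, 0, 0], [0, 0, 0]]}}

```text
clock: 62.78
position: [0.3713, 0.0925, 0.2091]
tool_rot: [-3.141, -0.0, 0.103]
force: [0.4, -0.7, 0.1]
grip_width: 0.027
```

```bash
python3 - <<'E'
from h import *
print(bot.observe()['position'],bot.observe()['force'],bot.observe()['clock'])
t=grab_frame("top"); s=grab_frame("scene"); cv2.imwrite("pics/tend.png",t); cv2.imwrite("pics/send.png",s)
a=cv2.resize(t[110:380,130:515],(800,560)) 
cv2.imwrite("pics/end.png",np.hstack([cv2.resize(t[140:340,265:500],(470,400),interpolation=cv2.INTER_CUBIC),cv2.resize(s[120:280,170:380],(330,400))]))
E
```

```text
[0.3713 0.0925 0.2091] [ 0.3738 -0.6992  0.1239] 62.775
```

View pics/end.png

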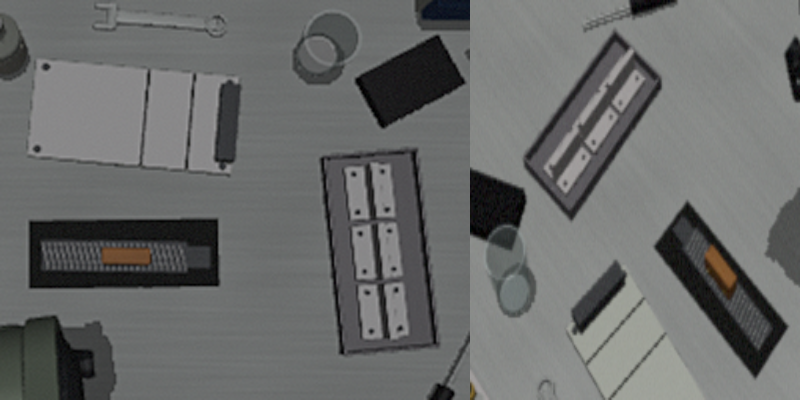

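All three holders stand in the tray and the file lies flat on its mat; everything nearby is unmoved.

```bash
python3 -c "
from workcell import workorder; print(workorder.job_done())"
```

```text
the job is handed in; nothing more can be done
None
```

The job is done and handed in at about 63 s on the robot's clock. All three aluminium holders were set on the board in one row and pushed against the stop with about 19 N. I gave their top edges two forward strokes together with the file, lifting it clear on the return. Then I laid the file back on its mat and moved the holders into the tray on their feet. The turquoise look-alikes were left alone.

**Last checks:**
- **Row before filing:** the wrist camera put the holder centres at about 30, 90 and 150 mm from the stop. Seen again after the strokes, the row was still closed up and against the stop.
- **Strokes:** by the arm's readings, the file's middle went from about 105 mm to about 25 mm from the stop each time. At the end of the strokes the press was about 23 N and 13 N. I did not measure the force continuously during the strokes.
- **File:** it lies flat on the mat, its middle about 5 mm from the mat's middle.
- **Final picture:** three holders upright in the tray. The wrench, beaker, gauge case and screwdriver look unmoved. The brush, the jar and both look-alikes were outside that view.

**What went wrong:**
- **Short fingertips:** they seem to end about 25 mm short of the stated tool point. The first grasp of a holder closed above its web, and the first grasp of the file pressed on its grip with 59 N. Both grasps worked when repeated lower.
- **Knocked file:** the file had been knocked partly off its mat before I took it, so I measured its position again first.

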